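# Cap the tubes and start the mixer

### The arm

A 6-joint arm with a two-finger parallel gripper is mounted at the origin on a cart in front of the work surface, level with it; the furniture and walls round the work are solid. World frame = base frame: x ahead of the robot, y to its left, z up, the work surface at z = 0. Lengths are in m, angles in rad, forces in N, time in s.
With the tool pointing down it reaches from about 0.4 to 0.925 m from the base axis. Payload 3.4 kg.
Tool frame: the origin (TCP) lies at the very end of the fingers, on their centre line; the grasp point (between the pads) lies 19 mm behind it; z points along the fingers, y is the line along which they close (so a half turn about z gives the same grasp; the last joint's range is limited). The gripper opens to 85 mm and grips with 20 to 120 N. Pads are 22 mm wide; open, the fingers measure 114 mm over their backs; the gripper's body (76 mm by 85 mm) begins 54 mm behind the grasp point. The pads swing forward as they close: fully open they stand 13 mm farther back than shut.
Start: joints at [-1.349, 0.307, 1.506, -0, 1.328, -0.073], TCP at [0.167, -0.55, 0.201] pointing down, gripper open.
Joint ranges: [-3.12, 3.12], [-1.05, 2.28], [0.14, 2.33], [-1.42, 4.57], [0.1, 2.73], [-2.68, 2.68]. Speed limits (rad/s): [2.57, 2.57, 3.14, 3.14, 3.14, 3.14].

### API

Orientations are given as [roll, pitch, yaw] about the fixed x, y, z axes, in that order (R = Rz(yaw) Ry(pitch) Rx(roll)).
In Python, from plant import bot, vision, hand_in, finder gives the robot as it stands.
- The arm moves only by the tool step_arm, never from a script. Its argument "motion" is a list that holds one entry, the list of rows, each a list of 7 numbers: the turn, a rotation vector about the world's x, y, z in degrees, then the shift along the world's x, y, z in m, then the opening, from -1 (shut) to 1 (fully open), so that 0 is half open. A call has 1 to 10 rows; each row is the pose to reach, as a shift and turn from the pose commanded when the call began; what a row does not reach only later rows make up. A row lasts 1/8 s, in which the tool goes at most 62.5 mm and 10.7 degrees, less where a joint would pass 70% of its speed; a pose out of reach is approached as far as the arm can. A call with a gripper value outside its range is refused whole. The fingers move at their own pace and stop on an object; "grip_force" is the grip in N (left out, the last holds). Time passes only in rows, so rows that repeat a pose let the fingers close. It gives the time, the measured TCP pose, the force, the opening and the grip force at its end, in the units of the state.
- bot.get_state(): the state, without advancing time (a new reading comes with each control period).
- vision.capture(name): name is "scene" or "side" or "wrist"; returns the picture (384x512x3 uint8, red, green, blue); there is no depth.
- vision.get_calibration(name): a dict with "fx", "fy", "cx", "cy" (pixels), "k1" (the pictures are not rectified: a ray, as slopes to the right and down, at radius r is drawn at 1 + k1 r^2 times it, then the intrinsics apply), "world_from_camera" (4x4, takes a point from camera to world coordinates); the wrist camera has in their place "mount" (4x4, takes a point from camera to tool coordinates, whose origin is the TCP and whose axes are the flange's). Camera axes: x right, y up, looking along -z (the intrinsics and any distortion apply to the point x, -y, -z); pixel columns grow to the right and rows downward; lengths in m; the calibration is good to about 2 mm. A picture is of the moment at which its call begins: read the wrist's pose just before it. get_calibration takes no time and is no camera call.
- hand_in(): hands the job in; it is judged then, once.
Trained networks look in the newest picture that a camera, given by its name, has taken for a name from the list of things; names that differ only in an ending like _2 or _b are one class to them, and where a whole thing is asked for, a point or a joint stands for the part that bears it (a point fixed in the world has none). Each returns a list of dicts, best first, with "p" (0 to 1); they miss things now and then, are a little off and sometimes report something else, mostly with a low value. They report only what shows in the picture. A call takes as long as a camera call.
- finder.masks_of(camera, name): "mask" (384x512 bool, what is visible of it) and "pixel" ([row, column] in pixels, amid what is visible of it).
The state is a dict: "time": time; "qpos": joint angles; "qvel": joint speeds; "effort": joint torques, N m; "ee_pos": TCP position; "tool_rot": TCP orientation; "force": force on the tool from outside, world axes, zero at the start; "moment": the same for the moment, N m; "opening": finger opening in m; "finger_force": force on a finger pad.
Only numpy, scipy, OpenCV 4.12 (cv2) and the standard library are available. Lean on these libraries where they do the work, as an engineer would, in place of code of your own. Each camera call takes 0.05 s, during which the arm holds its last target. There are 200 camera calls.

### The job

Close the tubes in the mixer with the loose blue caps: the caps look alike, but each fits only one of the four necks, so try until every cap there is sits fully home on its own neck. With all of them on, take the orange cover off, push the recessed red start button fully in with the tip of the stylus, stand the stylus back in its stand and lay the cover back over the recess. Leave the other things alone.

Things in the scene. Friction and masses are not known exactly. Their poses are not given: they have to be found in the camera images.
- cap_a: Blue knurled cap, 48 mm across, 26 mm high, 35 g, open side down. Origin: centre of its open lower edge; z up. All caps look alike; hidden inside, each is made for one neck size (20, 26, 32 or 38 mm), no two for the same, and only trying tells which. Three or four of the four caps are there; an absent one reads None.
- cap_b: Another cap, alike outside (see cap_a). Inside every cap: a skirt 20 mm deep, 2 mm wider all round than its own neck, and a central plug that hangs 10 mm down from the ceiling, 1.6 mm smaller all round than its own neck's bore.
- cap_c: Another cap, alike outside (see cap_a). On its own neck a cap slides down 20 mm until its ceiling lies on the rim; on a neck too wide for it the skirt stops on the rim (0 to 4 mm down); on a neck too narrow for it the plug stops on the rim (9 to 14 mm down). Rims and plugs are bevelled.
- cap_d: Another cap, alike outside (see cap_a, cap_b, cap_c).
- tube_20: Amber neck of a tube clamped fast in the mixer, 20 mm outside diameter, wall 3 mm, standing 26 mm above the mixer's white top. Origin: centre of the neck at the mixer's top; the rim is at z = +26 mm. Four necks in a row along the mixer's y, 68 mm apart, in any order of size. With its own cap fully home the cap's origin is 6 mm above this origin.
- tube_26: Amber neck of a tube clamped fast in the mixer, 26 mm outside diameter, wall 3 mm, standing 26 mm above the mixer's white top. Origin: centre of the neck at the mixer's top; the rim is at z = +26 mm. Four necks in a row along the mixer's y, 68 mm apart, in any order of size. With its own cap fully home the cap's origin is 6 mm above this origin.
- tube_32: Amber neck of a tube clamped fast in the mixer, 32 mm outside diameter, wall 3 mm, standing 26 mm above the mixer's white top. Origin: centre of the neck at the mixer's top; the rim is at z = +26 mm. Four necks in a row along the mixer's y, 68 mm apart, in any order of size. With its own cap fully home the cap's origin is 6 mm above this origin.
- tube_38: Amber neck of a tube clamped fast in the mixer, 38 mm outside diameter, wall 3 mm, standing 26 mm above the mixer's white top. Origin: centre of the neck at the mixer's top; the rim is at z = +26 mm. Four necks in a row along the mixer's y, 68 mm apart, in any order of size. With its own cap fully home the cap's origin is 6 mm above this origin.
- mixer: White tube mixer, fixed, 130 x 260 x 55 mm. Origin: centre of its underside on the bench; x points away from the control panel, y along the row of tubes. The tube necks stand at x = +25 mm; the grey control panel is the front strip (x = -65 to -15 mm), 46 mm high.
- button_top (a point): Centre of the top of the red start button, 11 mm across, under the cover, at the bottom of a round recess in the mixer's grey panel; the recess is 17 mm wide and the button's top lies 8 mm below the panel's face, so that fingers do not get in. It is pressed straight down.
- button_cover: Loose orange cover that lies over the button's recess on the panel: a disc 30 mm across, 4 mm thick, with an upright round knob 14 mm thick up to z = 32 mm; 30 g. Origin: centre of its underside. It must be off before the button can be reached and lies centred over the button afterwards; it can stand anywhere flat meanwhile.
- start_button (a joint): Travel of the start button in m: 0 is out, 0.004 fully in. Spring: about 1.4 N starts it, 4.5 N holds it fully in; it comes back by itself.
- stylus: Upright stylus, 120 mm long, 40 g: from below a steel tip 6 mm thick and 40 mm long, a steel flange 24 mm across (z = 40 to 44 mm), then a black round grip 14 mm thick with orange bands (z = 44 to 120 mm). Origin: centre of the tip's lower end; z along the stylus towards the grip.
- stylus_stand: Fixed grey block 40 x 40 mm, 46 mm high, on a black foot, with an upright 14 mm hole right through it; the stylus stands in it with its flange resting on the block. Origin: centre of its underside, under the hole. When the stylus is home its origin is 6 mm above this origin.
- timer: White bench timer 66 x 66 x 20 mm; to be left alone.
- tweezers: Steel tweezers lying flat, 124 mm long; to be left alone.

How it is judged:
By the outcome, as a careful person would: the job done as asked, in the order asked, and still so for the second after the job is handed in, with the robot touching nothing.
Of cap_a, cap_b, cap_c, cap_d only 3 to 4 are there at a start; the rules pass over those that are not, and their reading is None.
At some moment in a run one of cap_a, cap_b, cap_c, cap_d may be knocked a few centimetres aside while the robot is not near it.
It also fails if it takes over 210 s, if anything falls off the work surface, if the arm or the gripper's body presses on something with over 40 N, if the wrist force passes 120 N, or if a joint passes its speed limit or range.

## Working session

There is one attempt and no reset: what is moved stays moved. The work goes in short steps, Python scripts to look and compute and a tool call to move; the robot and the scene stay as the last step left them, time stands still between calls to the robot, and variables do not carry over. Pictures are saved under pics/ and viewed, at most 14 in all, crops included, and the job is handed in when it is done.

Besides the shell and the picture viewer there is one more tool, called after ">>>" as name(argument=value, ...), one argument or row to a line, values as JSON. step_arm: Moves the arm, as the interface text tells. Its arguments: {"type":"object","properties":{"motion":{"type":"array","items":{"type":"array","items":{"type":"array","items":{"type":"number"}}}},"grip_force":{"type":"number"}},"required":["motion"]}

```bash
ls; mkdir -p pics; cat > h.py <<'E'
import numpy as np, cv2
from plant import bot, vision, hand_in, finder
from scipy.spatial.transform import Rotation as R
def cam(name, st=None):
    c=vision.get_calibration(name)
    if 'world_from_camera' in c: T=np.array(c['world_from_camera'])
    else:
        st=st or bot.get_state(); B=np.eye(4)
        B[:3,:3]=R.from_euler('xyz',st['tool_rot']).as_matrix(); B[:3,3]=st['ee_pos']
        T=B@np.array(c['mount'])
    return c,T
def pt(cT,px,z):
    c,T=cT
    d=np.array([(px[1]-c['cx'])/c['fx'],(px[0]-c['cy'])/c['fy']]); u=d.copy()
    for _ in range(20): u=d/(1+c['k1']*(u@u))
    r=T[:3,:3]@np.array([u[0],-u[1],-1.]); o=T[:3,3]
    return o+r*(z-o[2])/r[2]
def proj(cT,p):
    c,T=cT
    q=T[:3,:3].T@(np.array(p)-T[:3,3]); u=np.array([q[0],-q[1]])/-q[2]
    u=u*(1+c['k1']*(u@u)); return np.array([u[1]*c['fy']+c['cy'],u[0]*c['fx']+c['cx']])
def snap(name,fn=None):
    st=bot.get_state(); im=vision.capture(name)
    if fn: cv2.imwrite('pics/'+fn,im[:,:,::-1])
    return im,cam(name,st)
E
python3 - <<'E'
from h import *
print(bot.get_state())
for n in ['scene','side','wrist']:
    im,c=snap(n,n+'0.png'); print(n,c[0],c[1][:3,3].round(3))
    if n=='wrist':continue
    for t,z in [('cap_a',.02),('tube_20',.081),('mixer',.05),('button_cover',.06),('stylus',.08),('stylus_stand',.046),('timer',.02),('tweezers',0)]:
        for m in finder.masks_of(n,t)[:6]: print(t,round(m['p'],2),np.round(m['pixel']),m['mask'].sum(),pt(c,m['pixel'],z).round(3))
E
```

```text
pics
{'time': 0.0, 'qpos': array([-1.34951528e+00,  3.07545158e-01,  1.50766563e+00,  7.73321512e-06,
        1.32838527e+00, -7.35056349e-02]), 'qvel': array([ 7.10241882e-04, -1.75440189e-05, -1.77753954e-03,  1.77491438e-03,
        1.53537371e-04, -3.84618288e-04]), 'effort': array([-1.87851874e-03, -4.57557392e+01, -2.51915324e+01, -5.40572619e-04,
        1.36969038e-02, -6.89906244e-06]), 'ee_pos': array([ 0.16686926, -0.54947012,  0.19989997]), 'tool_rot': array([-3.13959521e+00, -1.54611787e-04,  2.94784659e-01]), 'force': array([-0.10238626,  0.39135998,  0.52457687]), 'moment': array([ 0.03063474, -0.04607659,  0.04562881]), 'finger_force': 0.0, 'opening': 0.08539370484893295}
scene {'fx': 396.35537734426583, 'fy': 396.35537734426583, 'cx': 253.17605078914795, 'cy': 187.69574548251424, 'k1': -0.09512888046666715, 'world_from_camera': array([[-0.54772158,  0.61779643, -0.56420621, -0.07902072],
       [-0.83656112, -0.39399096,  0.38070542,  0.32618117],
       [ 0.0129063 ,  0.68051355,  0.73262182,  0.90096832],
       [ 0.        ,  0.        ,  0.        ,  1.        ]]
[... 1665 characters left out ...]
8. 242.] 331 [ 0.691 -0.335  0.02 ]
timer 0.58 [194. 221.] 163 [ 0.642 -0.122  0.02 ]
timer 0.46 [186. 265.] 303 [ 0.557 -0.194  0.02 ]
tweezers 0.67 [169. 221.] 137 [ 0.712 -0.243  0.   ]
wrist {'fx': 271.89167032039404, 'fy': 271.89167032039404, 'cx': 259.2874880197193, 'cy': 192.14505471045032, 'k1': 0.007072743448507993, 'mount': array([[-6.04920564e-04,  9.63156616e-01,  2.68940454e-01,
         6.73686762e-02],
       [ 9.99999636e-01,  4.20608157e-04,  7.42948157e-04,
         1.15722784e-05],
       [ 6.02456883e-04,  2.68940806e-01, -9.63156519e-01,
        -1.73633743e-01],
       [ 0.00000000e+00,  0.00000000e+00,  0.00000000e+00,
         1.00000000e+00]])} [ 0.232 -0.531  0.374]
```

```bash
python3 - <<'E'
import cv2,numpy as np
a=cv2.imread('pics/side0.png')[120:340,130:380]; cv2.imwrite('pics/s1.png',cv2.resize(a,None,fx=2.6,fy=2.6,interpolation=2))
a=cv2.imread('pics/scene0.png')[130:300,130:380]; cv2.imwrite('pics/s2.png',cv2.resize(a,None,fx=3,fy=3,interpolation=2))
E
```

```text
(no output)
```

View pics/s1.png

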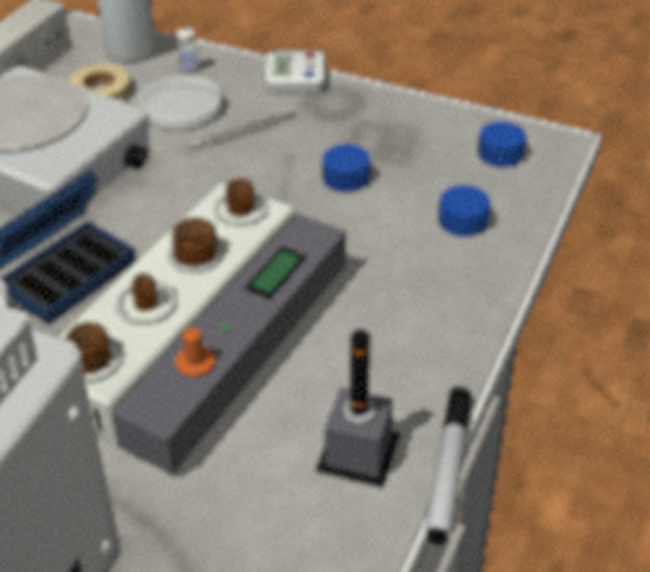

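View pics/s2.png

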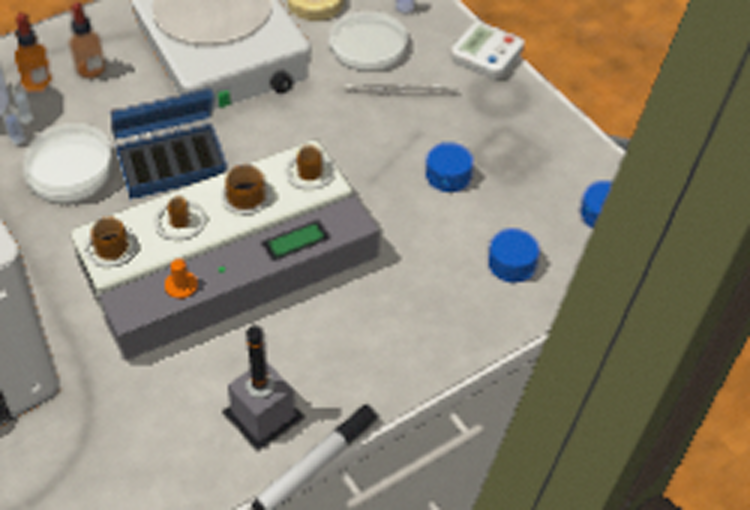

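The side view shows three caps, the mixer with necks in the order 32, 20, 38, 26 (from +y), and the stylus in its stand. In the scene view the rear cap sits behind the arm, at about (600, 205). I'll move above the caps.

>>> step_arm(
  motion=[
    [[0,0,-17,0.32,0.32,0.05,1],[0,0,-17,0.32,0.32,0.05,1],[0,0,-17,0.32,0.32,0.05,1],[0,0,-17,0.32,0.32,0.05,1],[0,0,-17,0.32,0.32,0.05,1],[0,0,-17,0.32,0.32,0.05,1],[0,0,-17,0.32,0.32,0.05,1],[0,0,-17,0.32,0.32,0.05,1],[0,0,-17,0.32,0.32,0.05,1],[0,0,-17,0.32,0.32,0.05,1]],
  ],
)

```text
time: 2.2
ee_pos: [0.4858, -0.2311, 0.2504]
tool_rot: [3.141, 0.002, -0.003]
force: [-0.1, 0.1, 0.1]
opening: 0.0854
finger_force: 0.0
```

```bash
cat >> h.py <<'E'
def look(name,things,fn=None,k=5):
    im,c=snap(name,fn)
    for t,z in things:
        for m in finder.masks_of(name,t)[:k]: print(name,t,round(m['p'],2),np.round(m['pixel']),m['mask'].sum(),pt(c,m['pixel'],z).round(4))
    return im,c
E
python3 - <<'E'
from h import *
s=bot.get_state(); print(s['ee_pos'],s['tool_rot'],s['time'])
look('wrist',[('cap_a',.024),('tube_20',.081),('button_cover',.07),('stylus',.12)],'w1.png')
look('scene',[('cap_a',.013),('tube_20',.07)])
look('side',[('cap_a',.013),('button_cover',.06)])
E
```

```text
[ 0.48581    -0.23114626  0.25041351] [ 3.14126208e+00  1.51042125e-03 -2.90356558e-03] 2.2
wrist cap_a 0.65 [193. 237.] 852 [ 0.4398 -0.1965  0.024 ]
wrist cap_a 0.61 [194. 310.] 873 [ 0.4383 -0.3094  0.024 ]
wrist cap_a 0.56 [104. 243.] 979 [ 0.5693 -0.2081  0.024 ]
wrist tube_20 0.96 [64. 64.] 1313 [ 0.6116 -0.0065  0.081 ]
wrist tube_20 0.94 [ 70. 121.] 564 [ 0.6047 -0.071   0.081 ]
wrist tube_20 0.73 [61.  9.] 392 [0.6145 0.0551 0.081 ]
wrist button_cover 0.67 [115.   6.] 405 [0.5545 0.0833 0.07  ]
wrist stylus 0.93 [212.  24.] 540 [0.445  0.0468 0.12  ]
scene cap_a 0.68 [182. 278.] 160 [ 0.5827 -0.2109  0.013 ]
scene tube_20 0.58 [184. 234.] 79 [ 0.6043 -0.0668  0.07  ]
scene tube_20 0.55 [202. 188.] 68 [0.6128 0.0755 0.07  ]
scene tube_20 0.46 [194. 212.] 179 [0.6014 0.0051 0.07  ]
side cap_a 0.8 [200. 307.] 331 [ 0.444  -0.1933  0.013 ]
side cap_a 0.79 [184. 263.] 319 [ 0.5691 -0.212   0.013 ]
side cap_a 0.63 [172. 325.] 315 [ 0.4398 -0.3237  0.013 ]
side button_cover 0.77 [258. 207.] 177 [0.546  0.1062 0.06  ]
```

View pics/w1.png

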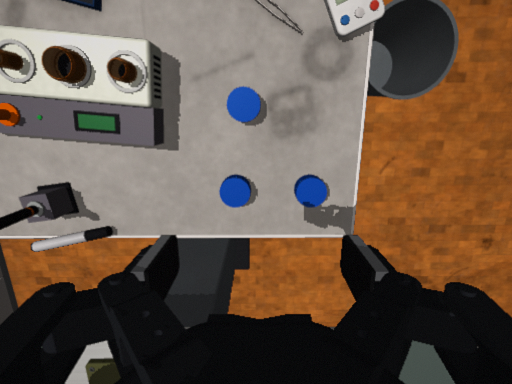

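Three caps on the table at about rows/cols (193,237), (194,310), (104,243); no fourth. I'll turn the gripper 84° so the fingers straddle the necks along the mixer's x, and look at the first cap from close by.

>>> step_arm(
  motion=[
    [[0,0,84,-0.044,0.036,-0.1,1],[0,0,84,-0.044,0.036,-0.1,1],[0,0,84,-0.044,0.036,-0.1,1],[0,0,84,-0.044,0.036,-0.1,1],[0,0,84,-0.044,0.036,-0.1,1],[0,0,84,-0.044,0.036,-0.1,1],[0,0,84,-0.044,0.036,-0.1,1],[0,0,84,-0.044,0.036,-0.1,1],[0,0,84,-0.044,0.036,-0.1,1],[0,0,84,-0.044,0.036,-0.1,1]],
  ],
)

```text
time: 4.0
ee_pos: [0.4431, -0.1942, 0.1508]
tool_rot: [3.142, 0.0, 1.462]
force: [-0.6, 0.9, -0.1]
opening: 0.0854
finger_force: 0.0
```

```bash
cat >> h.py <<'E'
from scipy.optimize import least_squares
def silh(cT,p,stack):  # mask of stacked discs [(z,r)] at xy p
    m=np.zeros((384,512),np.uint8); a=np.linspace(0,2*np.pi,48)
    for (z0,r0),(z1,r1) in stack:
        q=[proj(cT,[p[0]+r*np.cos(t),p[1]+r*np.sin(t),z]) for z,r in((z0,r0),(z1,r1)) for t in a]
        q=np.array(q)[:,::-1]
        h=cv2.convexHull(q.astype(np.float32)); cv2.fillConvexPoly(m,np.round(h*16).astype(np.int32),1,shift=4)
    return m.astype(bool)
def fit(cT,mask,p0,stack):  # match centroids
    mask=np.asarray(mask,bool); c=np.argwhere(mask).mean(0); p=np.array(p0[:2],float)
    cen=lambda p: np.argwhere(silh(cT,p,stack)).mean(0)
    for _ in range(5):
        J=np.array([(cen(p+d)-cen(p-d))/.02 for d in(np.array([.01,0]),np.array([0,.01]))]).T
        p=p+np.linalg.solve(J,c-cen(p))
    s=silh(cT,p,stack); return p,(s&mask).sum()/(s|mask).sum()
CAP=lambda z:[((z,.024),(z+.026,.024))]
TUBE=lambda r:[((.055,r),(.081,r))]
def locate(cam_,name,stack,zmid,fn=None,k=4):
    im,c=snap(cam_,fn); out=[]
    for m in finder.masks_of(cam_,name)[:k]:
        p0=pt(c,m['pixel'],zmid)
        st=stack(m) if callable(stack) else stack
        try:p,iou=fit(c,m['mask'],p0,st)
        except Exception as e:p,iou=p0,0
        out.append((round(m['p'],2),np.round(p,4),round(iou,2),np.round(m['pixel'])))
        print(cam_,name,*out[-1],m['mask'].sum())
    return c,out
E
python3 - <<'E'
from h import *
s=bot.get_state(); print(s['ee_pos'],s['tool_rot'],s['qpos'].round(2))
c,o=locate('wrist','cap_a',CAP(0),.013,'w2.png')
c,o=locate('side','cap_a',CAP(0),.013)
E
```

```text
[ 0.44309502 -0.19417542  0.15083638] [3.14156059e+00 1.98586731e-05 1.46175683e+00] [-0.5   0.23  1.76 -0.    1.15 -0.39]
wrist cap_a 0.69 [ 0.4411 -0.3102] 0.92 [267. 270.] 1331
wrist cap_a 0.64 [ 0.4416 -0.1934] 0.94 [179. 259.] 1484
wrist cap_a 0.55 [ 0.569  -0.2096] 0.92 [178. 370.] 1654
side cap_a 0.73 [ 0.4432 -0.1945] 0.91 [198. 308.] 356
side cap_a 0.7 [ 0.4423 -0.3122] 0.82 [172. 322.] 274
side cap_a 0.56 [ 0.5701 -0.2107] 0.84 [186. 263.] 295
```

View pics/w2.png

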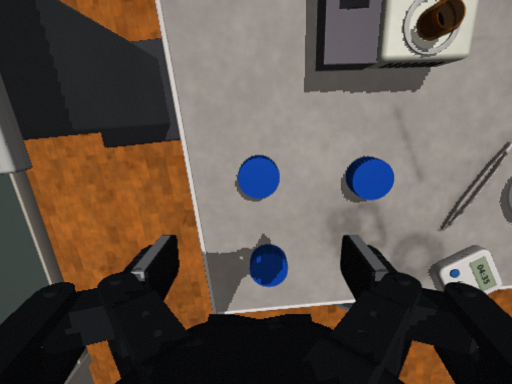

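>>> step_arm(
  motion=[
    [[0,0,0,-0.0015,0.001,-0.06,1],[0,0,0,-0.0015,0.001,-0.11,1],[0,0,0,-0.0015,0.001,-0.14,1],[0,0,0,-0.0015,0.001,-0.148,1],[0,0,0,-0.0015,0.001,-0.148,1],[0,0,0,-0.0015,0.001,-0.148,-1],[0,0,0,-0.0015,0.001,-0.148,-1],[0,0,0,-0.0015,0.001,-0.148,-1],[0,0,0,-0.0015,0.001,-0.148,-1],[0,0,0,-0.0015,0.001,-0.148,-1]],
  ],
  grip_force=30,
)

```text
time: 5.45
ee_pos: [0.4416, -0.1932, 0.0029]
tool_rot: [3.141, 0.0, 1.464]
force: [0.2, -0.1, -0.2]
opening: 0.0001
finger_force: 0.0
```

```bash
python3 - <<'E'
from h import *
locate('side','cap_a',CAP(0),.013,'s3.png')
im=cv2.imread('pics/s3.png')[100:300,180:400]; cv2.imwrite('pics/s3c.png',cv2.resize(im,None,fx=2.6,fy=2.6))
E
```

```text
side cap_a 0.8 [ 0.4405 -0.19  ] 0.66 [203. 308.] 263
side cap_a 0.55 [ 0.4355 -0.3108] 0.16 [171. 328.] 52
```

View pics/s3c.png

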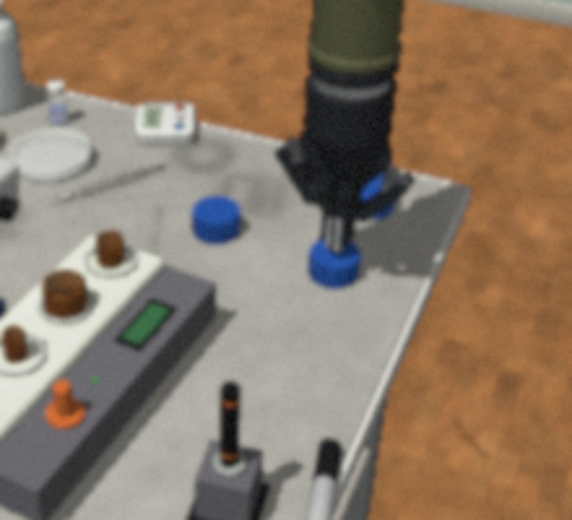

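>>> step_arm(
  motion=[
    [[0,0,0,0,0,0.06,-1],[0,0,0,0,0,0.1,-1],[0,0,0,0,0,0.148,1],[0,0,0,0,0,0.148,1],[0,0,0,0,0,0.148,1],[0,0,0,0,0,0.148,1],[0,0,0,0,0,0.148,1]],
  ],
)

```text
time: 6.42
ee_pos: [0.4406, -0.1927, 0.1495]
tool_rot: [-3.139, -0.001, 1.464]
force: [-1.2, -0.0, 0.0]
opening: 0.0854
finger_force: 0.0
```

```bash
python3 - <<'E'
from h import *
s=bot.get_state(); print(s['ee_pos'],s['opening'])
locate('side','cap_a',CAP(0),.013)
locate('scene','cap_a',CAP(0),.013)
c,o=locate('wrist','cap_a',CAP(0),.013,'w3.png')
print(proj(c,s['ee_pos']-[0,0,.148]),proj(c,s['ee_pos']))
E
```

```text
[ 0.44062848 -0.19272707  0.14946152] 0.08540109357055556
side cap_a 0.6 [ 0.4424 -0.3082] 0.69 [174. 324.] 231
side cap_a 0.54 [ 0.4425 -0.1963] 0.84 [199. 307.] 327
side cap_a 0.15 [ 0.695 -0.229] 0.21 [168. 218.] 167
scene cap_a 0.66 [ 0.5729 -0.2033] 0.62 [186. 276.] 160
wrist cap_a 0.97 [ 0.4414 -0.193 ] 0.93 [179. 260.] 1464
wrist cap_a 0.87 [ 0.5693 -0.2094] 0.93 [182. 370.] 1669
wrist cap_a 0.77 [ 0.4415 -0.3104] 0.92 [268. 270.] 1337
[174.45084135 259.49945055] [218.74644805 259.25694721]
```

View pics/w3.png

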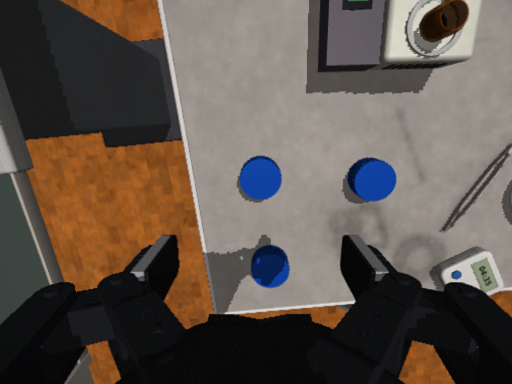

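```bash
python3 - <<'E'
from h import *
c=cam('side')
for p in [(.4416,-.1932,z) for z in(0,.003,.026,.04)]+[(.4416,-.1694,.0)]: 
    q=proj(c,p); print(p,q.round(1),((q-[100,180])*2.6).round())
im=cv2.imread('pics/s3.png')[170:225,280:345]; cv2.imwrite('pics/s3d.png',cv2.resize(im,None,fx=9,fy=9,interpolation=cv2.INTER_CUBIC))
E
```

```text
(0.4416, -0.1932, 0) [204.8 307.7] [272. 332.]
(0.4416, -0.1932, 0.003) [203.9 307.7] [270. 332.]
(0.4416, -0.1932, 0.026) [196.5 308.4] [251. 334.]
(0.4416, -0.1932, 0.04) [191.9 308.8] [239. 335.]
(0.4416, -0.1694, 0.0) [210.6 304.4] [288. 324.]
```

View pics/s3d.png

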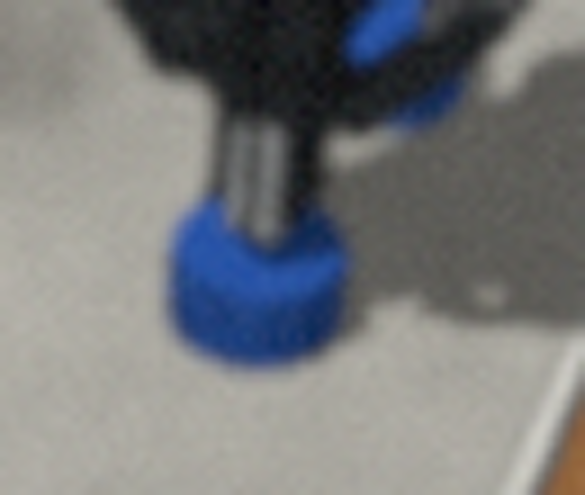

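The shut fingers stood on the cap's top although the reading said z = 3 mm. I'll go down open again and check before closing.

>>> step_arm(
  motion=[
    [[0,0,0,0.001,0,-0.06,1],[0,0,0,0.001,0,-0.11,1],[0,0,0,0.001,0,-0.14,1],[0,0,0,0.001,0,-0.148,1],[0,0,0,0.001,0,-0.148,1],[0,0,0,0.001,0,-0.148,1],[0,0,0,0.001,0,-0.148,1]],
  ],
)

```text
time: 7.6
ee_pos: [0.4436, -0.1938, 0.0041]
tool_rot: [3.139, 0.001, 1.464]
force: [-1.0, -0.1, 0.6]
opening: 0.0853
finger_force: 0.0
```

```bash
python3 - <<'E'
from h import *
s=bot.get_state(); print(s['ee_pos'],s['opening'],s['force'],s['qpos'],s['time'])
snap('side','s4.png')
a=cv2.resize(cv2.imread('pics/s4.png')[160:230,270:350],None,fx=7,fy=7,interpolation=2)
cv2.imwrite('pics/s4c.png',a)
E
```

```text
[ 0.44359022 -0.19375409  0.00405885] 0.08532232078138496 [-1.04434481 -0.12948674  0.55451762] [-4.99107437e-01  4.28282065e-01  1.94072541e+00  1.02936697e-05
  7.69758575e-01 -3.92518344e-01] 7.6
```

View pics/s4c.png

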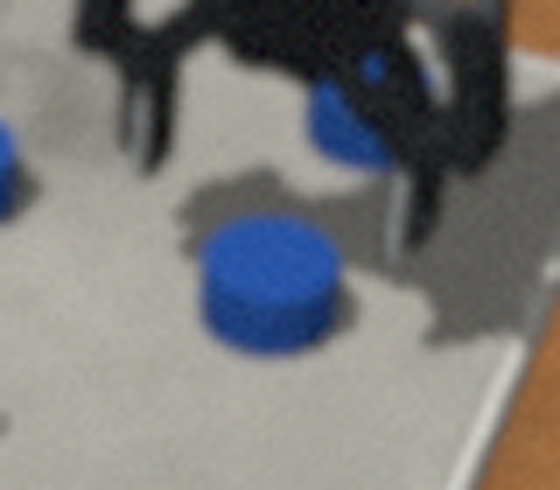

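The open fingertips at about (185,291) and (197,327) hang some 40 mm above the table, so the real height is more than the reading. I'll go down further in small steps, watching the force.

>>> step_arm(
  motion=[
    [[0,0,0,-0.001,0,-0.01,1],[0,0,0,-0.001,0,-0.018,1],[0,0,0,-0.001,0,-0.018,1],[0,0,0,-0.001,0,-0.018,1]],
  ],
)

```text
time: 8.15
ee_pos: [0.4414, -0.1931, -0.0155]
tool_rot: [-3.141, -0.0, 1.464]
force: [0.6, 0.1, -0.5]
opening: 0.0857
finger_force: 0.0
```

```bash
python3 - <<'E'
from h import *
s=bot.get_state(); print(s['ee_pos'],s['opening'],s['force'],s['qpos'],s['time'])
snap('side','s5.png'); snap('scene','c5.png')
a=cv2.resize(cv2.imread('pics/s5.png')[150:230,260:350],None,fx=5,fy=5,interpolation=2)
b=cv2.resize(cv2.imread('pics/c5.png')[160:240,250:330],None,fx=5,fy=5,interpolation=2)
cv2.imwrite('pics/s5c.png',np.hstack([a[:400,:400],b]))
E
```

```text
[ 0.44136477 -0.19310688 -0.01550037] 0.08568749982555628 [ 0.63568926  0.08318997 -0.51638309] [-5.00136123e-01  4.60662321e-01  1.96041720e+00 -1.37334780e-06
  7.21228886e-01 -3.93550820e-01] 8.15
```

View pics/s5c.png

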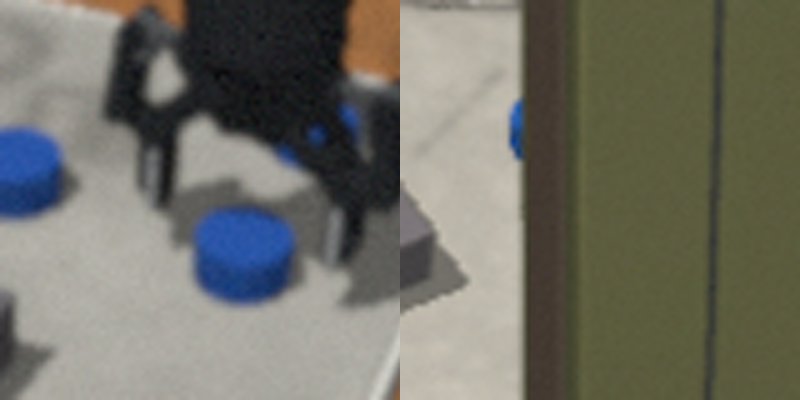

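>>> step_arm(
  motion=[
    [[0,0,0,0,0,-0.01,1],[0,0,0,0,0,-0.01,1],[0,0,0,0,0,-0.01,1],[0,0,0,0,0,-0.01,-1],[0,0,0,0,0,-0.01,-1],[0,0,0,0,0,-0.01,-1],[0,0,0,0,0,-0.01,-1],[0,0,0,0,0,-0.01,-1],[0,0,0,0,0,-0.01,-1]],
  ],
  grip_force=30,
)

```text
time: 9.38
ee_pos: [0.4417, -0.1933, -0.0248]
tool_rot: [3.141, 0.0, 1.464]
force: [-0.4, 1.1, 5.4]
opening: 0.0471
finger_force: 30.9
```

Gripped at 47 mm; the readings run about 25 mm below the true tip height. I'll lift and go over the row of necks to measure them.

>>> step_arm(
  motion=[
    [[0,0,0,0,0,0.05,-1],[0,0,0,0,0,0.11,-1],[0,0,0,0.05,0.03,0.15,-1],[0,0,0,0.1,0.05,0.15,-1],[0,0,0,0.16,0.073,0.15,-1],[0,0,0,0.16,0.073,0.15,-1],[0,0,0,0.16,0.073,0.15,-1],[0,0,0,0.16,0.073,0.15,-1]],
  ],
)

```text
time: 10.38
ee_pos: [0.5996, -0.1205, 0.1242]
tool_rot: [-3.139, -0.0, 1.463]
force: [-0.1, 0.2, -0.1]
opening: 0.0468
finger_force: 31.4
```

```bash
cat >> h.py <<'E'
RAD=[.010,.013,.016,.019]
def tubes(cam_,fn=None):
    im,c=snap(cam_,fn)
    for m in finder.masks_of(cam_,'tube_20')[:6]:
        if m['p']<.3: continue
        p0=pt(c,m['pixel'],.068); best=max(((*fit(c,m['mask'],p0,TUBE(r)),r) for r in RAD),key=lambda t:t[1])
        print(cam_,round(m['p'],2),best[0].round(4),round(best[1],2),'d',best[2]*2000,np.round(m['pixel']))
    return c
E
python3 - <<'E'
from h import *
s=bot.get_state(); print(s['ee_pos'],s['opening'],s['force'],s['tool_rot'],s['time'])
tubes('wrist','w6.png'); tubes('side'); tubes('scene')
E
```

```text
[ 0.59956912 -0.12048897  0.1242147 ] 0.04679116362155435 [-0.08419187  0.19588625 -0.11768201] [-3.13920768e+00 -1.13348913e-04  1.46338403e+00] 10.375
wrist 0.71 [0.6126 0.001 ] 0.92 d 38.0 [ 38. 258.]
wrist 0.66 [ 0.6068 -0.0662] 0.9 d 26.0 [131. 260.]
side 0.79 [0.6217 0.1358] 0.81 d 26.0 [253. 166.]
side 0.64 [ 0.6081 -0.0665] 0.88 d 20.0 [195. 221.]
side 0.6 [6.144e-01 2.000e-04] 0.91 d 32.0 [216. 204.]
side 0.56 [0.6188 0.0682] 0.66 d 20.0 [230. 187.]
scene 0.56 [0.6121 0.0009] 0.93 d 32.0 [193. 215.]
scene 0.49 [0.6238 0.1385] 0.86 d 26.0 [208. 166.]
scene 0.42 [0.6169 0.0708] 0.4 d 20.0 [202. 190.]
scene 0.42 [ 0.6066 -0.0662] 0.84 d 20.0 [184. 235.]
```

View pics/w6.png

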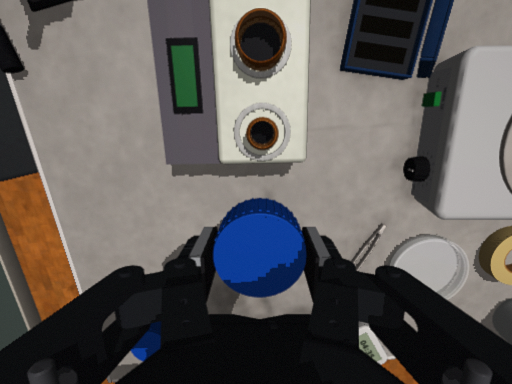

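The picture shows the nearest neck (26 mm) at (131,260) and the 38 mm one at (38,258), with the held cap at (250,260). Trying the 26 mm neck first.

>>> step_arm(
  motion=[
    [[0,0,1,0.0075,0.054,-0.03,-1],[0,0,1,0.0075,0.054,-0.05,-1],[0,0,1,0.0075,0.054,-0.06,-1],[0,0,1,0.0075,0.054,-0.064,-1],[0,0,1,0.0075,0.054,-0.068,-1],[0,0,1,0.0075,0.054,-0.071,-1],[0,0,1,0.0075,0.054,-0.073,-1],[0,0,1,0.0075,0.054,-0.073,-1]],
  ],
)

```text
time: 11.68
ee_pos: [0.609, -0.0663, 0.0519]
tool_rot: [3.142, 0.0, 1.481]
force: [-0.6, 0.1, -0.1]
opening: 0.0469
finger_force: 31.4
```

>>> step_arm(
  motion=[
    [[0,0,0,0,0,-0.002,-1],[0,0,0,0,0,-0.004,-1],[0,0,0,0,0,-0.006,-1],[0,0,0,0,0,-0.008,-1],[0,0,0,0,0,-0.008,-1]],
  ],
)

```text
time: 12.3
ee_pos: [0.6093, -0.0662, 0.0453]
tool_rot: [3.141, 0.0, 1.482]
force: [-2.8, 0.2, 9.1]
opening: 0.0469
finger_force: 32.3
```

>>> step_arm(
  motion=[
    [[0,0,0,-0.002,0,-0.009,-1],[0,0,0,-0.003,0,-0.01,-1],[0,0,0,-0.003,0.002,-0.011,-1],[0,0,0,-0.003,-0.002,-0.011,-1],[0,0,0,-0.001,0,-0.011,-1],[0,0,0,-0.002,0,-0.011,-1]],
  ],
)

```text
time: 13.05
ee_pos: [0.608, -0.0665, 0.0399]
tool_rot: [3.137, 0.001, 1.482]
force: [-11.0, 1.6, 40.1]
opening: 0.0466
finger_force: 38.8
```

```bash
python3 - <<'E'
from h import *
s=bot.get_state(); print(s['ee_pos'],s['opening'],s['force'],s['time'])
snap('side','s7.png'); 
a=cv2.resize(cv2.imread('pics/s7.png')[150:250,150:290],None,fx=5,fy=5,interpolation=2)
cv2.imwrite('pics/s7c.png',a)
E
```

```text
[ 0.6079937  -0.06652707  0.03990167] 0.0465630059293562 [-10.95102017   1.57622793  40.09437912] 13.05
```

>>> step_arm(
  motion=[
    [[0,0,0,0,0,0.011,-1],[0,0,0,-0.002,0,0.011,-1],[0,0,0,-0.002,0,0.007,-1],[0,0,0,-0.002,0,0.004,-1],[0,0,0,-0.002,0,0.004,-1]],
  ],
)

```text
time: 13.72
ee_pos: [0.6077, -0.0665, 0.0406]
tool_rot: [3.136, 0.0, 1.482]
force: [-4.0, 1.6, 28.1]
opening: 0.0472
finger_force: 37.7
```

View pics/s7c.png

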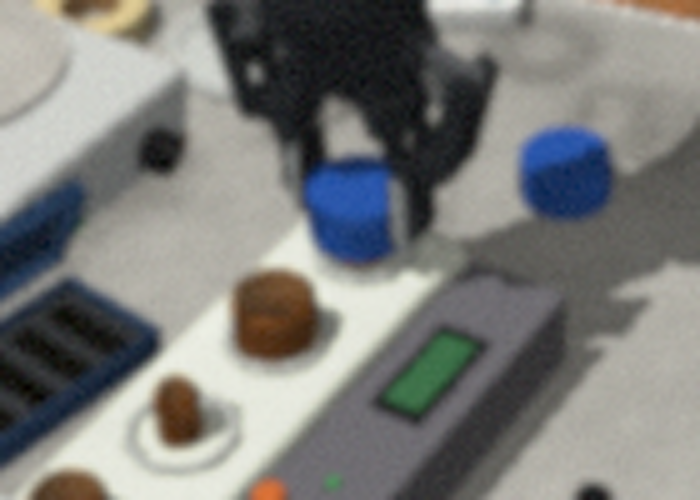

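```bash
cat >> h.py <<'E'
def capz(xy,cams=('side','scene')):
    for n in cams:
        im,c=snap(n); hsv=cv2.cvtColor(im,cv2.COLOR_RGB2HSV)
        blue=(hsv[...,0]>105)&(hsv[...,0]<125)&(hsv[...,1]>150)&(hsv[...,2]>60)
        ctr=proj(c,[*xy,.075]).round().astype(int); win=np.zeros_like(blue); win[ctr[0]-25:ctr[0]+25,ctr[1]-25:ctr[1]+25]=1
        b=blue&win; bot_=lambda m:np.percentile(np.argwhere(m)[:,0],97)
        print(n,'blue',b.sum(),'bot',bot_(b),[(z,round(bot_(silh(c,xy,CAP(z/1000))),1)) for z in range(59,84,3)])
E
python3 - <<'E'
from h import *
capz([.6065,-.0664])
E
```

```text
side blue 264 bot 200.0 [(59, np.float64(204.0)), (62, np.float64(203.0)), (65, np.float64(202.0)), (68, np.float64(201.0)), (71, np.float64(200.0)), (74, np.float64(199.0)), (77, np.float64(198.0)), (80, np.float64(197.0)), (83, np.float64(196.0))]
scene blue 101 bot 188.0 [(59, np.float64(191.0)), (62, np.float64(190.0)), (65, np.float64(190.0)), (68, np.float64(189.0)), (71, np.float64(188.0)), (74, np.float64(188.0)), (77, np.float64(187.0)), (80, np.float64(186.0)), (83, np.float64(185.1))]
```

>>> step_arm(
  motion=[
    [[0,0,0,0,0,0.007,-1],[0,0,0,0,0,0.007,-1],[0,0,0,-0.004,0,0.007,-1],[0,0,0,-0.004,0,0.007,-1]],
  ],
)

```text
time: 14.32
ee_pos: [0.6023, -0.0664, 0.0438]
tool_rot: [3.139, 0.0, 1.482]
force: [3.1, 0.5, 5.0]
opening: 0.0473
finger_force: 35.4
```

>>> step_arm(
  motion=[
    [[0,0,0,0.004,0,0,-1],[0,0,0,0.008,0,0,-1],[0,0,0,0.008,0,0,-1]],
  ],
)

```text
time: 14.7
ee_pos: [0.6025, -0.0663, 0.0434]
tool_rot: [-3.129, 0.001, 1.482]
force: [-11.0, -1.7, 16.9]
opening: 0.0469
finger_force: 36.5
```

>>> step_arm(
  motion=[
    [[0,0,0,-0.006,0,0,-1],[0,0,0,-0.006,0,0,-1],[0,0,0,-0.006,0,-0.003,-1],[0,0,0,-0.006,0,-0.003,-1]],
  ],
)

```text
time: 15.2
ee_pos: [0.602, -0.0664, 0.0432]
tool_rot: [-3.141, 0.001, 1.482]
force: [-5.2, 0.5, 24.8]
opening: 0.0467
finger_force: 37.2
```

```bash
python3 - <<'E'
from h import *
s=bot.get_state(); print(s['ee_pos'],s['opening'],s['force'],s['moment'],s['time'])
capz([.603,-.0664])
im,c=snap('wrist','w8.png'); snap('side','s8.png')
a=cv2.resize(cv2.imread('pics/s8.png')[155:235,180:270],None,fx=5,fy=5,interpolation=2)
cv2.imwrite('pics/s8c.png',np.hstack([cv2.imread('pics/w8.png')[:,100:440],a[:384]]))
E
```

```text
[ 0.60198825 -0.06638991  0.04320104] 0.04674191851138739 [-5.19311526  0.46389609 24.7805251 ] [ 0.06111064  1.03090219 -0.03903228] 15.2
side blue 266 bot 199.0 [(59, np.float64(205.0)), (62, np.float64(204.0)), (65, np.float64(203.0)), (68, np.float64(202.0)), (71, np.float64(201.0)), (74, np.float64(199.0)), (77, np.float64(198.0)), (80, np.float64(197.0)), (83, np.float64(196.0))]
scene blue 100 bot 189.0 [(59, np.float64(192.0)), (62, np.float64(191.0)), (65, np.float64(190.2)), (68, np.float64(190.0)), (71, np.float64(189.0)), (74, np.float64(188.0)), (77, np.float64(188.0)), (80, np.float64(187.0)), (83, np.float64(186.0))]
```

View pics/s8c.png

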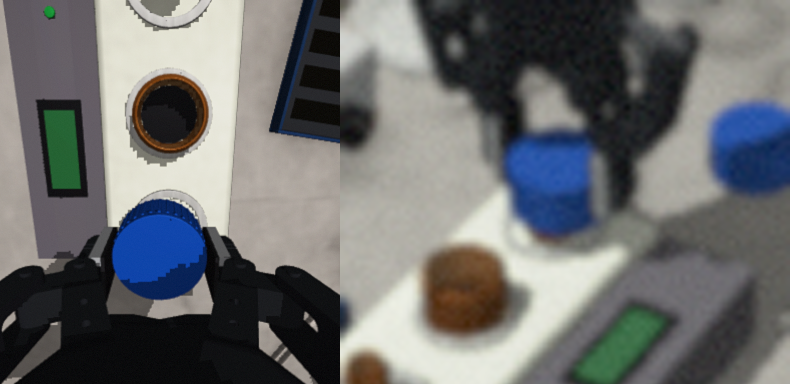

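The cap rests with its plug on the 26 mm rim (about 9 mm down) with plenty of sideways play, so it is a larger one (32 or 38). Lifting it over to the 38 mm neck.

>>> step_arm(
  motion=[
    [[0,0,0,0,0,0.02,-1],[0,0,0,0,0,0.04,-1],[0,0,0,0.0105,0.03,0.04,-1],[0,0,0,0.0105,0.0675,0.04,-1],[0,0,0,0.0105,0.0675,0.04,-1],[0,0,0,0.0105,0.0675,0.04,-1],[0,0,0,0.0105,0.0675,0.04,-1]],
  ],
)

```text
time: 16.27
ee_pos: [0.6129, 0.0004, 0.0801]
tool_rot: [-3.14, 0.0, 1.481]
force: [0.0, 0.7, 0.1]
opening: 0.0466
finger_force: 34.9
```

```bash
python3 - <<'E'
from h import *
for i in range(4):
  s=bot.get_state(); print(s['ee_pos'],s['opening'],s['force'],s['tool_rot'][2],s['time']); vision.capture('side')
tubes('wrist','w9.png')
E
```

```text
[6.12852898e-01 4.17405178e-04 8.00704971e-02] 0.046574983198024104 [0.04617287 0.7455424  0.1170636 ] 1.4808425143281787 16.275
[6.13088331e-01 3.78579118e-04 8.02862627e-02] 0.046285093044316834 [0.03174549 0.03694195 0.5441398 ] 1.4805976325777703 16.325
[6.13263857e-01 4.06985907e-04 8.04825515e-02] 0.046596687161905945 [ 0.83961165 -0.12932786 -0.57642485] 1.4805882447448435 16.375
[6.13389772e-01 4.82811416e-04 8.06080696e-02] 0.04638426473552544 [0.1118362  0.3414718  0.16787227] 1.4805609668198407 16.425
wrist 0.89 [0.6186 0.0689] 0.93 d 20.0 [117. 260.]
wrist 0.86 [ 0.6061 -0.0773] 0.37 d 20.0 [306. 260.]
wrist 0.79 [0.6135 0.0161] 0.39 d 20.0 [194. 258.]
wrist 0.65 [0.6247 0.1382] 0.97 d 32.0 [ 10. 257.]
```

>>> step_arm(
  motion=[
    [[0,0,0,-0.0005,0.0005,-0.02,-1],[0,0,0,-0.0005,0.0005,-0.028,-1],[0,0,0,-0.0005,0.0005,-0.031,-1],[0,0,0,-0.0005,0.0005,-0.034,-1],[0,0,0,-0.0005,0.0005,-0.036,-1],[0,0,0,-0.0005,0.0005,-0.036,-1]],
  ],
)

```text
time: 17.32
ee_pos: [0.613, 0.0015, 0.0508]
tool_rot: [3.139, 0.0, 1.482]
force: [-10.9, 0.8, 35.1]
opening: 0.0467
finger_force: 37.9
```

```bash
python3 - <<'E'
from h import *
s=bot.get_state(); print(s['ee_pos'],s['opening'],s['force'],s['moment'],s['time'])
capz([.613,.001])
E
```

```text
[0.61297394 0.0015312  0.05080742] 0.046748108711053685 [-10.8671597    0.8390699   35.12480972] [-1.03459798e-03  2.15850710e+00  1.23767029e-02] 17.325
side blue 298 bot 214.0 [(59, np.float64(222.0)), (62, np.float64(221.0)), (65, np.float64(220.0)), (68, np.float64(219.0)), (71, np.float64(218.0)), (74, np.float64(217.0)), (77, np.float64(216.0)), (80, np.float64(215.0)), (83, np.float64(214.0))]
scene blue 113 bot 194.0 [(59, np.float64(199.0)), (62, np.float64(198.0)), (65, np.float64(198.0)), (68, np.float64(197.0)), (71, np.float64(196.0)), (74, np.float64(196.0)), (77, np.float64(195.0)), (80, np.float64(194.0)), (83, np.float64(193.0))]
```

Stopped on the 38 mm rim, so this should be the 32 cap. Before going to the 32 neck, I'll check the white box at the left for clearance.

```bash
python3 - <<'E'
from h import *
cs,cc=cam('side'),cam('scene')
# box right-front base corner scene crop (58,390)/3 ; top edge nearest scene crop(15,225)/3
for n,c,px in [('scene base',cc,(130+390/3,130+58/3)),('scene top',cc,(130+225/3,130+12/3)),('side top',cs,(120+345/2.6,130+75/2.6)),('side base',cs,(120+550/2.6,130+118/2.6))]:
    print(n,np.round(px),[pt(c,px,z).round(3) for z in (0,.1,.2)])
a=cv2.imread('pics/scene0.png')[100:360,:260]; cv2.imwrite('pics/box.png',np.hstack([cv2.resize(a,(400,400)),cv2.resize(cv2.imread('pics/side0.png')[140:384,:250],(400,400))]))
E
```

```text
scene base [260. 149.] [array([0.544, 0.235, 0.   ]), array([0.475, 0.246, 0.1  ]), array([0.405, 0.256, 0.2  ])]
scene top [205. 134.] [array([0.747, 0.197, 0.   ]), array([0.656, 0.212, 0.1  ]), array([0.564, 0.226, 0.2  ])]
side top [253. 159.] [array([0.681, 0.091, 0.   ]), array([0.611, 0.163, 0.1  ]), array([0.54 , 0.234, 0.2  ])]
side base [332. 175.] [array([0.541, 0.239, 0.   ]), array([0.492, 0.287, 0.1  ]), array([0.444, 0.336, 0.2  ])]
```

View pics/box.png

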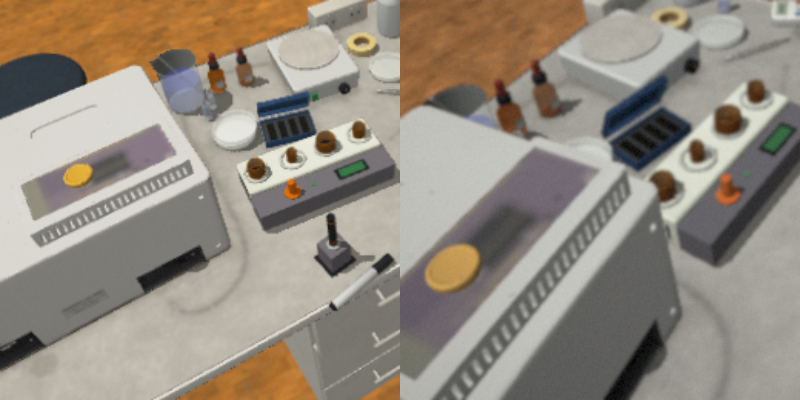

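The box's wall is at y≈0.235, about 0.2 high. I'll turn the gripper 45° back so the camera stays clear of it, then go above the 32 neck.

>>> step_arm(
  motion=[
    [[0,0,0,0,0,0.02,-1],[0,0,-10,0,0,0.045,-1],[0,0,-20,0.003,0.03,0.045,-1],[0,0,-30,0.006,0.06,0.045,-1],[0,0,-40,0.009,0.1,0.045,-1],[0,0,-45,0.0115,0.137,0.045,-1],[0,0,-45,0.0115,0.137,0.045,-1],[0,0,-45,0.0115,0.137,0.045,-1],[0,0,-45,0.0115,0.137,0.045,-1]],
  ],
)

```text
time: 18.55
ee_pos: [0.6244, 0.1377, 0.0898]
tool_rot: [3.141, 0.0, 0.696]
force: [0.1, -1.0, -0.5]
opening: 0.0466
finger_force: 34.8
```

```bash
python3 - <<'E'
from h import *
for i in range(4): vision.capture('side')
s=bot.get_state(); print(s['ee_pos'],s['opening'],s['force'],s['tool_rot'][2],s['time'])
tubes('side')
E
```

```text
[0.62459683 0.1379246  0.0898749 ] 0.046790041953546614 [ 0.57647106  0.37862857 -0.32904805] 0.6951220305870829 18.75
side 0.73 [ 0.6075 -0.0668] 0.87 d 20.0 [194. 221.]
side 0.57 [ 0.6522 -0.1647] 0.2 d 32.0 [167. 225.]
side 0.56 [0.6234 0.1341] 0.85 d 26.0 [253. 165.]
side 0.51 [6.139e-01 3.000e-04] 0.9 d 32.0 [216. 206.]
```

>>> step_arm(
  motion=[
    [[0,0,0,0,0.0005,-0.02,-1],[0,0,0,0,0.0005,-0.035,-1],[0,0,0,0,0.0005,-0.04,-1],[0,0,0,0,0.0005,-0.043,-1],[0,0,0,0,0.0005,-0.046,-1],[0,0,0,0,0.0005,-0.046,-1]],
  ],
)

```text
time: 19.6
ee_pos: [0.6247, 0.1392, 0.0439]
tool_rot: [3.141, -0.0, 0.696]
force: [0.7, -0.5, -0.8]
opening: 0.0469
finger_force: 34.8
```

Free so far, 7 mm in. Continue.

>>> step_arm(
  motion=[
    [[0,0,0,0,0,-0.003,-1],[0,0,0,0,0,-0.006,-1],[0,0,0,0,0,-0.009,-1],[0,0,0,0,0,-0.011,-1],[0,0,0,0,0,-0.013,-1],[0,0,0,0,0,-0.013,-1]],
  ],
)

```text
time: 20.35
ee_pos: [0.6249, 0.1389, 0.0337]
tool_rot: [3.14, -0.001, 0.696]
force: [-4.5, -4.4, 17.0]
opening: 0.0469
finger_force: 36.3
```

```bash
python3 - <<'E'
from h import *
capz([.6247,.1385])
snap('side','s9.png'); a=cv2.imread('pics/s9.png')[215:295,120:220]; cv2.imwrite('pics/s9c.png',cv2.resize(a,None,fx=5,fy=5,interpolation=2))
E
```

```text
side blue 98 bot 258.09000000000003 [(59, np.float64(265.0)), (62, np.float64(264.0)), (65, np.float64(263.0)), (68, np.float64(262.0)), (71, np.float64(261.0)), (74, np.float64(259.0)), (77, np.float64(258.0)), (80, np.float64(257.0)), (83, np.float64(256.0))]
scene blue 167 bot 215.0 [(59, np.float64(217.0)), (62, np.float64(216.0)), (65, np.float64(215.1)), (68, np.float64(215.0)), (71, np.float64(214.0)), (74, np.float64(213.0)), (77, np.float64(213.0)), (80, np.float64(212.0)), (83, np.float64(211.0))]
```

View pics/s9c.png

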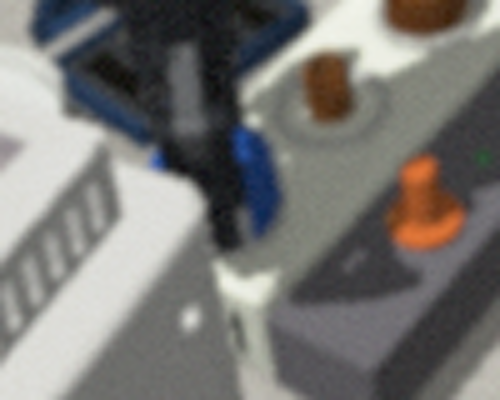

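>>> step_arm(
  motion=[
    [[0,0,0,-0.0005,-0.0005,-0.002,-1],[0,0,0,-0.001,-0.001,-0.003,-1],[0,0,0,-0.001,-0.001,-0.003,-1],[0,0,0,-0.001,-0.001,-0.003,-1]],
  ],
)

```text
time: 21.0
ee_pos: [0.6251, 0.1389, 0.0334]
tool_rot: [3.139, -0.005, 0.696]
force: [-7.9, -3.3, 30.7]
opening: 0.047
finger_force: 37.6
```

```bash
python3 - <<'E'
from h import *
s=bot.get_state(); print(s['ee_pos'],s['force'])
capz([.6247,.1385],['scene'])
E
```

```text
[0.62507912 0.13889615 0.03344155] [-7.9334968  -3.32107668 30.73626515]
scene blue 164 bot 215.10999999999999 [(59, np.float64(217.0)), (62, np.float64(216.0)), (65, np.float64(215.1)), (68, np.float64(215.0)), (71, np.float64(214.0)), (74, np.float64(213.0)), (77, np.float64(213.0)), (80, np.float64(212.0)), (83, np.float64(211.0))]
```

>>> step_arm(
  motion=[
    [[0,0,0,0,0,0,0.6],[0,0,0,0,0,0.003,0.6],[0,0,0,0,0,0.003,0.6],[0,0,0,0,0,0.003,0.6],[0,0,0,0,0,0.04,0.6],[0,0,0,0,0,0.09,0.6],[0,0,0,0,0,0.11,0.6],[0,0,0,0,0,0.11,0.6]],
  ],
)

```text
time: 22.05
ee_pos: [0.625, 0.1386, 0.1395]
tool_rot: [3.14, -0.003, 0.696]
force: [-0.2, 0.0, -0.9]
opening: 0.0683
finger_force: 0.0
```

```bash
python3 - <<'E'
from h import *
s=bot.get_state(); print(s['ee_pos'],s['opening'],s['time'])
capz([.6247,.1385])
c,o=locate('wrist','cap_a',CAP(.061),.075,'w10.png')
locate('wrist','cap_a',CAP(.071),.085)
print(silh(c,[.6247,.1385],CAP(.061)).sum(),silh(c,[.6247,.1385],CAP(.071)).sum())
locate('side','cap_a',CAP(0),.013);locate('scene','cap_a',CAP(0),.013)
E
```

```text
[0.62502203 0.13855792 0.13952038] 0.06827533536896381 22.05
side blue 353 bot 261.0 [(59, np.float64(265.0)), (62, np.float64(264.0)), (65, np.float64(263.0)), (68, np.float64(262.0)), (71, np.float64(261.0)), (74, np.float64(259.0)), (77, np.float64(258.0)), (80, np.float64(257.0)), (83, np.float64(256.0))]
scene blue 260 bot 216.0 [(59, np.float64(217.0)), (62, np.float64(216.0)), (65, np.float64(215.1)), (68, np.float64(215.0)), (71, np.float64(214.0)), (74, np.float64(213.0)), (77, np.float64(213.0)), (80, np.float64(212.0)), (83, np.float64(211.0))]
wrist cap_a 0.7 [ 0.5734 -0.1355] 0.31 [369. 416.] 435
wrist cap_a 0.68 [0.6242 0.1385] 0.95 [196. 259.] 2533
wrist cap_a 0.93 [0.6264 0.1403] 0.84 [194. 262.] 2477
wrist cap_a 0.78 [ 0.5766 -0.1232] 0.28 [369. 419.] 403
2683 2906
side cap_a 0.72 [ 0.442  -0.3112] 0.7 [172. 325.] 230
side cap_a 0.67 [0.6665 0.0867] 0.76 [248. 165.] 486
side cap_a 0.17 [ 0.6431 -0.1254] 0.35 [196. 222.] 132
scene cap_a 0.66 [0.6767 0.1254] 0.87 [208. 166.] 251
scene cap_a 0.5 [ 0.4437 -0.3087] 0.95 [197. 334.] 260
```

The first cap is home on the 32 neck. Next the cap near (0.569, -0.209); a try on the 26 neck settles its size.

>>> step_arm(
  motion=[
    [[0,0,10,-0.01,-0.06,0,1],[0,0,20,-0.02,-0.12,0,1],[0,0,30,-0.03,-0.18,0,1],[0,0,40,-0.04,-0.24,-0.01,1],[0,0,45,-0.05,-0.3,-0.01,1],[0,0,45,-0.056,-0.348,-0.01,1],[0,0,45,-0.056,-0.348,-0.01,1],[0,0,45,-0.056,-0.348,-0.01,1],[0,0,45,-0.056,-0.348,-0.01,1],[0,0,45,-0.056,-0.348,-0.01,1]],
  ],
)

```text
time: 23.8
ee_pos: [0.5678, -0.2083, 0.1279]
tool_rot: [-3.142, -0.0, 1.484]
force: [0.1, -0.1, 0.2]
opening: 0.0852
finger_force: 0.0
```

```bash
python3 - <<'E'
from h import *
s=bot.get_state(); print(s['ee_pos'],s['opening'],s['time'],s['tool_rot'][2])
locate('wrist','cap_a',CAP(0),.013)
E
```

```text
[ 0.56777888 -0.20834461  0.12785905] 0.08521648957351437 23.8 1.4835768772854034
wrist cap_a 0.65 [ 0.4598 -0.3167] 0.11 [277. 180.] 199
```

```bash
cat >> h.py <<'E'
def blobs(cam_,stack,zmid,mn=100):
    im,c=snap(cam_); hsv=cv2.cvtColor(im,cv2.COLOR_RGB2HSV)
    b=((hsv[...,0]>105)&(hsv[...,0]<125)&(hsv[...,1]>170)&(hsv[...,2]>50)).astype(np.uint8)
    n,l,s,cc=cv2.connectedComponentsWithStats(b)
    for i in range(1,n):
        if s[i,4]<mn: continue
        m=l==i; p0=pt(c,cc[i][::-1],zmid)
        try:p,u=fit(c,m,p0,stack)
        except Exception:p,u=p0[:2],0
        print(cam_,'blob',cc[i][::-1].round(),s[i,4],p.round(4),round(u,2))
E
python3 - <<'E'
from h import *
blobs('wrist',CAP(0),.013); blobs('side',CAP(0),.013); blobs('scene',CAP(0),.013)
E
```

```text
wrist blob [182. 261.] 1608 [ 0.5689 -0.2092] 0.89
side blob [175. 323.] 210 [ 0.4415 -0.3123] 0.63
side blob [184. 263.] 205 [ 0.5694 -0.2101] 0.58
side blob [250. 165.] 327 [0.6661 0.0879] 0.61
scene blob [208. 165.] 250 [0.6764 0.1253] 0.87
```

>>> step_arm(
  motion=[
    [[0,0,0,0.001,-0.001,-0.06,1],[0,0,0,0.001,-0.001,-0.11,1],[0,0,0,0.001,-0.001,-0.14,1],[0,0,0,0.001,-0.001,-0.15,1],[0,0,0,0.001,-0.001,-0.15,1],[0,0,0,0.001,-0.001,-0.15,-1],[0,0,0,0.001,-0.001,-0.15,-1],[0,0,0,0.001,-0.001,-0.15,-1],[0,0,0,0.001,-0.001,-0.15,-1],[0,0,0,0.001,-0.001,-0.15,-1]],
  ],
  grip_force=40,
)

```text
time: 25.3
ee_pos: [0.5697, -0.2112, -0.0203]
tool_rot: [3.139, 0.001, 1.482]
force: [0.0, 0.7, 5.3]
opening: 0.0462
finger_force: 40.5
```

>>> step_arm(
  motion=[
    [[0,0,0,0,0,0.05,-1],[0,0,0,0,0,0.1,-1],[0,0,0,0.02,0.05,0.11,-1],[0,0,0,0.0375,0.1,0.11,-1],[0,0,0,0.0375,0.143,0.11,-1],[0,0,0,0.0375,0.143,0.11,-1],[0,0,0,0.0375,0.143,0.11,-1],[0,0,0,0.0375,0.143,0.11,-1],[0,0,0,0.0375,0.143,0.11,-1]],
  ],
)

```text
time: 26.42
ee_pos: [0.606, -0.0689, 0.0878]
tool_rot: [3.142, 0.0, 1.48]
force: [-0.9, -0.4, -0.7]
opening: 0.0464
finger_force: 41.5
```

```bash
python3 - <<'E'
from h import *
for i in range(3):
  s=bot.get_state(); print(s['ee_pos'],s['opening'],s['force'],s['time'],s['tool_rot'][2])
  blobs('wrist',CAP(s['ee_pos'][2]+.022),s['ee_pos'][2]+.034,800)
E
```

```text
[ 0.60600702 -0.06894808  0.08784099] 0.04644848651178084 [-0.87232586 -0.35967693 -0.70217266] 26.425 1.4799647105321418
wrist blob [ 72. 465.] 3063 [0.713  0.0088] 0.24
wrist blob [241. 259.] 6730 [ 0.6054 -0.0661] 0.9
[ 0.60602561 -0.06878933  0.08781426] 0.04620971117708275 [-0.23486022  0.35950378 -0.91661251] 26.475 1.4801178545380929
wrist blob [ 72. 465.] 3046 [0.713  0.0087] 0.24
wrist blob [241. 259.] 6727 [ 0.6054 -0.0659] 0.9
[ 0.60599171 -0.06867235  0.08777084] 0.046328911416789034 [-0.34270842  0.80748066 -0.83262086] 26.525 1.4802023410329
wrist blob [ 72. 466.] 3075 [0.7132 0.0088] 0.25
wrist blob [241. 259.] 6727 [ 0.6054 -0.0658] 0.9
```

>>> step_arm(
  motion=[
    [[0,0,0,0.0012,-0.0003,-0.015,-1],[0,0,0,0.0012,-0.0003,-0.025,-1],[0,0,0,0.0012,-0.0003,-0.03,-1],[0,0,0,0.0012,-0.0003,-0.033,-1],[0,0,0,0.0012,-0.0003,-0.034,-1]],
  ],
)

```text
time: 27.2
ee_pos: [0.6073, -0.0679, 0.0536]
tool_rot: [-3.141, -0.0, 1.482]
force: [-0.2, 0.7, -0.3]
opening: 0.0465
finger_force: 41.5
```

>>> step_arm(
  motion=[
    [[0,0,0,0,0,-0.002,-1],[0,0,0,0,0,-0.004,-1],[0,0,0,0,0,-0.006,-1],[0,0,0,0,0,-0.008,-1],[0,0,0,0,0,-0.008,-1]],
  ],
)

```text
time: 27.82
ee_pos: [0.6077, -0.068, 0.0502]
tool_rot: [3.139, 0.0, 1.482]
force: [-7.0, -0.1, 23.2]
opening: 0.0465
finger_force: 43.8
```

>>> step_arm(
  motion=[
    [[0,0,0,0,0,0.006,-1],[0,0,0,0,0,0.006,-1],[0,0,0,0.005,0,0.006,-1],[0,0,0,0.005,0,0.006,-1]],
  ],
)

```text
time: 28.32
ee_pos: [0.6126, -0.068, 0.0511]
tool_rot: [-3.141, -0.0, 1.482]
force: [-0.6, -0.4, -0.6]
opening: 0.0467
finger_force: 41.5
```

>>> step_arm(
  motion=[
    [[0,0,0,-0.005,0,0,-1],[0,0,0,-0.01,0,0,-1],[0,0,0,-0.01,0,0,-1]],
  ],
)

```text
time: 28.7
ee_pos: [0.6012, -0.0679, 0.0516]
tool_rot: [-3.141, -0.0, 1.482]
force: [0.7, 0.2, -0.4]
opening: 0.0464
finger_force: 41.5
```

Free play of ±5 mm: this is the 38 cap. Moving to the 38 neck.

>>> step_arm(
  motion=[
    [[0,0,0,0.005,0,0.025,-1],[0,0,0,0.005,0,0.035,-1],[0,0,0,0.0115,0.04,0.035,-1],[0,0,0,0.0115,0.0665,0.035,-1],[0,0,0,0.0115,0.0665,0.035,-1],[0,0,0,0.0115,0.0665,0.035,-1],[0,0,0,0.0115,0.0665,0.035,-1]],
  ],
)

```text
time: 29.58
ee_pos: [0.6137, -0.0025, 0.0867]
tool_rot: [-3.142, 0.0, 1.481]
force: [-0.2, -0.4, -0.6]
opening: 0.0462
finger_force: 41.5
```

```bash
python3 - <<'E'
from h import *
s=bot.get_state(); print(s['ee_pos'],s['force'],s['time'],s['tool_rot'][2])
blobs('wrist',CAP(s['ee_pos'][2]+.0215),s['ee_pos'][2]+.034,3000)
tubes('wrist')
E
```

```text
[ 0.61366243 -0.00248352  0.08674165] [-0.24635093 -0.39798682 -0.59443958] 29.575 1.4807157832405402
wrist blob [157. 451.] 3641 [0.7114 0.0361] 0.22
wrist blob [241. 259.] 6773 [6.131e-01 2.000e-04] 0.91
wrist 0.97 [0.6185 0.069 ] 0.89 d 20.0 [111. 258.]
wrist 0.9 [0.6143 0.016 ] 0.4 d 20.0 [186. 256.]
wrist 0.65 [ 0.6064 -0.0756] 0.45 d 20.0 [292. 259.]
```

>>> step_arm(
  motion=[
    [[0,0,0,-0.0003,0.0008,-0.015,-1],[0,0,0,-0.0003,0.0008,-0.024,-1],[0,0,0,-0.0003,0.0008,-0.028,-1],[0,0,0,-0.0003,0.0008,-0.031,-1],[0,0,0,-0.0003,0.0008,-0.034,-1],[0,0,0,-0.0003,0.0008,-0.034,-1]],
  ],
)

```text
time: 30.48
ee_pos: [0.6134, -0.0007, 0.0527]
tool_rot: [-3.141, 0.0, 1.482]
force: [1.2, 0.3, -0.7]
opening: 0.0458
finger_force: 41.5
```

>>> step_arm(
  motion=[
    [[0,0,0,0,0,-0.003,-1],[0,0,0,0,0,-0.006,-1],[0,0,0,0,0,-0.008,-1],[0,0,0,0,0,-0.01,-1],[0,0,0,0,0,-0.012,-1],[0,0,0,0,0,-0.014,-1],[0,0,0,0,0,-0.014,-1]],
  ],
)

```text
time: 31.35
ee_pos: [0.6135, -0.0007, 0.0404]
tool_rot: [3.141, 0.0, 1.482]
force: [-3.2, 0.6, 10.0]
opening: 0.0465
finger_force: 42.4
```

>>> step_arm(
  motion=[
    [[0,0,0,0,0,-0.003,-1],[0,0,0,0,0,-0.003,-1],[0,0,0,0,0,-0.003,-1]],
  ],
)

```text
time: 31.72
ee_pos: [0.6137, -0.0007, 0.0402]
tool_rot: [3.139, 0.0, 1.482]
force: [-9.0, 0.7, 26.5]
opening: 0.0465
finger_force: 43.9
```

```bash
python3 - <<'E'
from h import *
s=bot.get_state(); print(s['ee_pos'],s['force'],s['time'])
capz([.6127,.001])
E
```

```text
[ 0.61367841 -0.00072398  0.04021024] [-9.00083861  0.74939783 26.4970661 ] 31.725
side blue 293 bot 220.0 [(59, np.float64(222.0)), (62, np.float64(221.0)), (65, np.float64(220.0)), (68, np.float64(219.0)), (71, np.float64(218.0)), (74, np.float64(217.0)), (77, np.float64(216.0)), (80, np.float64(215.0)), (83, np.float64(214.0))]
scene blue 127 bot 198.22 [(59, np.float64(199.0)), (62, np.float64(198.0)), (65, np.float64(198.0)), (68, np.float64(197.0)), (71, np.float64(196.0)), (74, np.float64(196.0)), (77, np.float64(195.0)), (80, np.float64(194.0)), (83, np.float64(193.0))]
```

Home. Release and go for the third cap.

>>> step_arm(
  motion=[
    [[0,0,0,0,0,0.003,0.5],[0,0,0,0,0,0.003,0.5],[0,0,0,0,0,0.003,0.5],[0,0,0,0,0,0.05,1],[0,0,0,0,0,0.1,1],[0,0,0,-0.03,-0.055,0.1,1],[0,0,0,-0.06,-0.11,0.1,1],[0,0,0,-0.09,-0.16,0.1,1],[0,0,0,-0.12,-0.21,0.1,1],[0,0,0,-0.15,-0.27,0.1,1]],
  ],
)

```text
time: 33.08
ee_pos: [0.4642, -0.2676, 0.1352]
tool_rot: [-3.141, -0.001, 1.482]
force: [1.5, -1.0, 1.0]
opening: 0.0854
finger_force: 0.0
```

>>> step_arm(
  motion=[
    [[0,0,0,-0.022,-0.041,0,1],[0,0,0,-0.022,-0.041,0,1],[0,0,0,-0.022,-0.041,0,1],[0,0,0,-0.022,-0.041,0,1]],
  ],
)

```text
time: 33.58
ee_pos: [0.4439, -0.3064, 0.1355]
tool_rot: [-3.141, -0.001, 1.483]
force: [-0.5, 0.5, 0.3]
opening: 0.0855
finger_force: 0.0
```

```bash
python3 - <<'E'
from h import *
s=bot.get_state(); print(s['ee_pos'],s['opening'],s['time'],s['tool_rot'][2])
blobs('wrist',CAP(0),.013,500); s=bot.get_state(); print(s['ee_pos'])
capz([.6127,.001]); capz([.6245,.1385])
E
```

```text
[ 0.44392957 -0.3063654   0.13549148] 0.08545771925188064 33.575 1.4830656766171066
wrist blob [184. 258.] 1505 [ 0.4409 -0.3103] 0.87
[ 0.44403979 -0.30630431  0.13558835]
side blue 347 bot 219.0 [(59, np.float64(222.0)), (62, np.float64(221.0)), (65, np.float64(220.0)), (68, np.float64(219.0)), (71, np.float64(218.0)), (74, np.float64(217.0)), (77, np.float64(216.0)), (80, np.float64(215.0)), (83, np.float64(214.0))]
scene blue 236 bot 198.0 [(59, np.float64(199.0)), (62, np.float64(198.0)), (65, np.float64(198.0)), (68, np.float64(197.0)), (71, np.float64(196.0)), (74, np.float64(196.0)), (77, np.float64(195.0)), (80, np.float64(194.0)), (83, np.float64(193.0))]
side blue 353 bot 261.44 [(59, np.float64(265.0)), (62, np.float64(264.0)), (65, np.float64(263.0)), (68, np.float64(262.0)), (71, np.float64(261.0)), (74, np.float64(259.2)), (77, np.float64(258.0)), (80, np.float64(257.0)), (83, np.float64(256.0))]
scene blue 259 bot 216.0 [(59, np.float64(217.0)), (62, np.float64(216.0)), (65, np.float64(216.0)), (68, np.float64(215.0)), (71, np.float64(214.0)), (74, np.float64(213.0)), (77, np.float64(213.0)), (80, np.float64(212.0)), (83, np.float64(211.0))]
```

>>> step_arm(
  motion=[
    [[0,0,0,-0.0025,-0.004,-0.06,1],[0,0,0,-0.0025,-0.004,-0.11,1],[0,0,0,-0.0025,-0.004,-0.145,1],[0,0,0,-0.0025,-0.004,-0.156,1],[0,0,0,-0.0025,-0.004,-0.156,1],[0,0,0,-0.0025,-0.004,-0.156,-1],[0,0,0,-0.0025,-0.004,-0.156,-1],[0,0,0,-0.0025,-0.004,-0.156,-1],[0,0,0,-0.0025,-0.004,-0.156,-1],[0,0,0,-0.0025,-0.004,-0.156,-1]],
  ],
)

```text
time: 35.08
ee_pos: [0.4419, -0.3124, -0.0185]
tool_rot: [3.139, 0.002, 1.482]
force: [-0.2, 0.5, 7.0]
opening: 0.0464
finger_force: 40.4
```

>>> step_arm(
  motion=[
    [[0,0,0,0,0,0.05,-1],[0,0,0,0,0,0.1,-1],[0,0,0,0.03,0.04,0.11,-1],[0,0,0,0.06,0.085,0.11,-1],[0,0,0,0.09,0.13,0.11,-1],[0,0,0,0.12,0.175,0.11,-1],[0,0,0,0.15,0.22,0.11,-1],[0,0,0,0.165,0.244,0.11,-1],[0,0,0,0.165,0.244,0.11,-1],[0,0,0,0.165,0.244,0.11,-1]],
  ],
)

```text
time: 36.33
ee_pos: [0.6054, -0.0681, 0.0901]
tool_rot: [-3.141, 0.001, 1.482]
force: [0.5, 0.2, -0.7]
opening: 0.0465
finger_force: 41.6
```

```bash
python3 - <<'E'
from h import *
for i in range(3): vision.capture('side')
s=bot.get_state(); print(s['ee_pos'],s['force'],s['time'],s['tool_rot'][2])
blobs('wrist',CAP(s['ee_pos'][2]+.0195),s['ee_pos'][2]+.032,3000)
E
```

```text
[ 0.60524998 -0.06878887  0.09000267] [-0.42861602  0.45904971  0.10160955] 36.475 1.4800857089362618
wrist blob [110. 263.] 4495 [ 0.6126 -0.    ] 0.48
wrist blob [239. 259.] 6552 [ 0.6047 -0.066 ] 0.91
```

>>> step_arm(
  motion=[
    [[0,0,0,0.0022,-0.0003,-0.015,-1],[0,0,0,0.0022,-0.0003,-0.024,-1],[0,0,0,0.0022,-0.0003,-0.028,-1],[0,0,0,0.0022,-0.0003,-0.031,-1],[0,0,0,0.0022,-0.0003,-0.034,-1],[0,0,0,0.0022,-0.0003,-0.034,-1]],
  ],
)

```text
time: 37.28
ee_pos: [0.6082, -0.0678, 0.0557]
tool_rot: [-3.141, 0.0, 1.482]
force: [0.0, 0.0, -0.5]
opening: 0.0458
finger_force: 41.6
```

>>> step_arm(
  motion=[
    [[0,0,0,0,0,-0.003,-1],[0,0,0,0,0,-0.006,-1],[0,0,0,0,0,-0.008,-1],[0,0,0,0,0,-0.01,-1],[0,0,0,0,0,-0.012,-1],[0,0,0,0,0,-0.014,-1],[0,0,0,0,0,-0.015,-1],[0,0,0,0,0,-0.015,-1]],
  ],
)

```text
time: 38.28
ee_pos: [0.6083, -0.068, 0.0423]
tool_rot: [3.141, 0.0, 1.482]
force: [-1.8, 1.1, 9.3]
opening: 0.0458
finger_force: 42.6
```

```bash
python3 - <<'E'
from h import *
s=bot.get_state(); print(s['ee_pos'],s['force'],s['time'])
capz([.6068,-.0664])
E
```

```text
[ 0.60830789 -0.06796307  0.04232394] [-1.75481837  1.08469131  9.33611674] 38.275
side blue 549 bot 216.0 [(59, np.float64(204.0)), (62, np.float64(203.0)), (65, np.float64(202.0)), (68, np.float64(201.0)), (71, np.float64(200.0)), (74, np.float64(199.0)), (77, np.float64(198.0)), (80, np.float64(197.0)), (83, np.float64(196.0))]
scene blue 291 bot 198.0 [(59, np.float64(191.0)), (62, np.float64(190.0)), (65, np.float64(190.0)), (68, np.float64(189.0)), (71, np.float64(188.0)), (74, np.float64(187.4)), (77, np.float64(187.0)), (80, np.float64(186.0)), (83, np.float64(185.0))]
```

Consistent with home (19 mm in). I'll press once more, then release and look.

>>> step_arm(
  motion=[
    [[0,0,0,0,0,-0.003,-1],[0,0,0,0,0,-0.003,-1],[0,0,0,0,0,0.001,-1],[0,0,0,0,0,0.001,0.5],[0,0,0,0,0,0.001,0.5],[0,0,0,0,0,0.001,0.5],[0,0,0,0,0,0.05,1],[0,0,0,0,0,0.1,1],[0,0,0,0,0,0.12,1],[0,0,0,0,0,0.12,1]],
  ],
)

```text
time: 39.62
ee_pos: [0.6097, -0.0682, 0.1625]
tool_rot: [3.138, 0.0, 1.482]
force: [0.4, -0.3, 0.1]
opening: 0.0856
finger_force: 0.0
```

```bash
python3 - <<'E'
from h import *
s=bot.get_state(); print(s['ee_pos'],s['force'],s['time'])
blobs('wrist',CAP(.061),.075,800)
im,c=snap('side'); hsv=cv2.cvtColor(im,cv2.COLOR_RGB2HSV)
b=((hsv[...,0]>105)&(hsv[...,0]<125)&(hsv[...,1]>150)&(hsv[...,2]>60))
for n in ('side','scene'):
    c=cam(n); im=vision.capture(n); hsv=cv2.cvtColor(im,cv2.COLOR_RGB2HSV)
    b=((hsv[...,0]>105)&(hsv[...,0]<125)&(hsv[...,1]>150)&(hsv[...,2]>60))
    for xy in ([.6068,-.0664],[.6127,.001],[.6245,.1385]):
        r=[]
        for z in (61,66,71):
            m=silh(c,xy,CAP(z/1000)); d=cv2.dilate(m.astype(np.uint8),np.ones((5,5)))>0
            r.append((z,round((m&b).sum()/(m|(b&d)).sum(),3)))
        print(n,xy,r)
for t in ('side','scene'): locate(t,'cap_a',CAP(.061),.075)
o=look('wrist',[('button_cover',.06)])
look('side',[('button_cover',.06)]);look('scene',[('button_cover',.06)])
E
```

```text
[ 0.60966228 -0.06816527  0.16249098] [ 0.37471054 -0.2837057   0.05854627] 39.625
wrist blob [ 73. 405.] 1502 [0.7456 0.0235] 0.18
wrist blob [114. 257.] 2217 [0.6132 0.0013] 0.88
wrist blob [186. 258.] 1927 [ 0.6078 -0.0658] 0.88
side [0.6068, -0.0664] [(61, np.float64(0.668)), (66, np.float64(0.681)), (71, np.float64(0.615))]
side [0.6127, 0.001] [(61, np.float64(0.684)), (66, np.float64(0.674)), (71, np.float64(0.622))]
side [0.6245, 0.1385] [(61, np.float64(0.544)), (66, np.float64(0.536)), (71, np.float64(0.49))]
scene [0.6068, -0.0664] [(61, np.float64(0.768)), (66, np.float64(0.759)), (71, np.float64(0.687))]
scene [0.6127, 0.001] [(61, np.float64(0.758)), (66, np.float64(0.76)), (71, np.float64(0.687))]
scene [0.6245, 0.1385] [(61, np.float64(0.781)), (66, np.float64(0.786)), (71, np.float64(0.7))]
side cap_a 0.94 [ 6.148e-01 -2.000e-04] 0.91 [211. 204.] 460
side cap_a 0.73 [0.6232 0.1327] 0.68 [249. 164.] 449
side cap_a 0.7 [ 0.6092 -0.0663] 0.87 [191. 222.] 390
scene cap_a 0.73 [0.625 0.14 ] 0.88 [208. 161.] 289
scene cap_a 0.61 [0.6138 0.0012] 0.88 [186. 209.] 264
scene cap_a 0.6 [ 0.6095 -0.0664] 0.84 [181. 236.] 246
wrist button_cover 0.58 [  9. 188.] 740 [0.559  0.0957 0.06  ]
side button_cover 0.65 [259. 208.] 185 [0.5432 0.1083 0.06  ]
side button_cover 0.34 [268. 268.] 323 [0.4295 0.0799 0.06  ]
scene button_cover 0.68 [221. 189.] 113 [0.5592 0.1015 0.06  ]
scene button_cover 0.26 [180. 233.] 218 [ 0.6259 -0.0786  0.06  ]
```

All three caps sit home. Now above the orange cover for a close look.

>>> step_arm(
  motion=[
    [[0,0,0,-0.02,0.06,0,1],[0,0,0,-0.04,0.11,0,0],[0,0,0,-0.053,0.166,0,0],[0,0,0,-0.053,0.166,-0.03,0],[0,0,0,-0.053,0.166,-0.03,0],[0,0,0,-0.053,0.166,-0.03,0],[0,0,0,-0.053,0.166,-0.03,0],[0,0,0,-0.053,0.166,-0.03,0]],
  ],
)

```text
time: 41.32
ee_pos: [0.556, 0.0975, 0.1316]
tool_rot: [3.14, -0.0, 1.48]
force: [-0.1, -0.1, 0.3]
opening: 0.0424
finger_force: 0.0
```

```bash
cat >> h.py <<'E'
COVER=lambda z:[((z,.015),(z+.004,.015)),((z+.004,.007),(z+.032,.007))]
def orange(cam_,stack,zmid,near,win=40,mn=30):
    im,c=snap(cam_); hsv=cv2.cvtColor(im,cv2.COLOR_RGB2HSV)
    b=((hsv[...,0]>3)&(hsv[...,0]<16)&(hsv[...,1]>200)&(hsv[...,2]>110)).astype(np.uint8)
    q=proj(c,[*near,zmid]).round().astype(int); w=np.zeros_like(b); w[max(q[0]-win,0):q[0]+win,max(q[1]-win,0):q[1]+win]=1
    n,l,s,cc=cv2.connectedComponentsWithStats(b*w)
    if n<2: print(cam_,'none'); return
    i=1+np.argmax(s[1:,4]); 
    p,u=fit(c,l==i,near,stack); print(cam_,'orange',cc[i][::-1].round(),s[i,4],p.round(4),round(u,2)); return p
E
python3 - <<'E'
from h import *
s=bot.get_state(); print(s['ee_pos'],s['opening'],s['time'],s['tool_rot'][2])
for n in('wrist','side','scene'):
    orange(n,COVER(.046),.06,[.556,.098])
locate('wrist','button_cover',COVER(.046),.06)
E
```

```text
[0.55598488 0.09747765 0.13157789] 0.042438233034155705 41.325 1.4803929090364878
wrist orange [185. 260.] 638 [0.5563 0.101 ] 0.79
side orange [257. 204.] 1 [0.5556 0.1026] 0.0
scene orange [223. 190.] 86 [0.5555 0.1021] 0.65
wrist button_cover 0.6 [0.5557 0.1007] 0.89 [182. 260.] 714
```

>>> step_arm(
  motion=[
    [[0,0,0,0,0.0033,-0.05,0],[0,0,0,0,0.0033,-0.09,0],[0,0,0,0,0.0033,-0.1035,0],[0,0,0,0,0.0033,-0.1035,0],[0,0,0,0,0.0033,-0.1035,0],[0,0,0,0,0.0033,-0.1035,-1],[0,0,0,0,0.0033,-0.1035,-1],[0,0,0,0,0.0033,-0.1035,-1],[0,0,0,0,0.0033,-0.1035,-1],[0,0,0,0,0.0033,-0.1035,-1]],
  ],
  grip_force=30,
)

```text
time: 42.82
ee_pos: [0.5562, 0.1015, 0.0286]
tool_rot: [3.139, -0.0, 1.482]
force: [-0.6, 0.2, 6.5]
opening: 0.0129
finger_force: 29.4
```

>>> step_arm(
  motion=[
    [[0,0,0,0,0,0.03,-1],[0,0,0,0,0,0.06,-1],[0,0,0,-0.03,-0.05,0.06,-1],[0,0,0,-0.06,-0.1,0.06,-1],[0,0,0,-0.096,-0.16,0.06,-1],[0,0,0,-0.096,-0.16,0.06,-1],[0,0,0,-0.096,-0.16,0.02,-1],[0,0,0,-0.096,-0.16,-0.02,-1],[0,0,0,-0.096,-0.16,-0.04,-1],[0,0,0,-0.096,-0.16,-0.043,-1]],
  ],
)

```text
time: 44.08
ee_pos: [0.4587, -0.0579, -0.0169]
tool_rot: [-3.139, -0.001, 1.482]
force: [0.4, -0.3, -0.6]
opening: 0.0126
finger_force: 29.4
```

>>> step_arm(
  motion=[
    [[0,0,0,0,0,-0.001,-1],[0,0,0,0,0,-0.002,-1],[0,0,0,0,0,-0.002,-1],[0,0,0,0,0,-0.002,-1]],
  ],
)

```text
time: 44.58
ee_pos: [0.4596, -0.0587, -0.0172]
tool_rot: [3.14, 0.0, 1.482]
force: [0.1, -0.7, -0.4]
opening: 0.0126
finger_force: 29.4
```

>>> step_arm(
  motion=[
    [[0,0,0,0,0,-0.001,0],[0,0,0,0,0,-0.001,0],[0,0,0,0,0,-0.001,0],[0,0,0,0,0,0.05,0.2],[0,0,0,0,0,0.1,0.2],[0,0,0,0,0,0.15,0.2],[0,0,0,-0.015,0.05,0.165,0.2],[0,0,0,-0.025,0.1,0.165,0.2],[0,0,0,-0.035,0.14,0.165,0.2],[0,0,0,-0.035,0.14,0.165,0.2]],
  ],
)

```text
time: 45.82
ee_pos: [0.4229, 0.0834, 0.1473]
tool_rot: [-3.141, -0.0, 1.486]
force: [0.3, -0.9, 0.1]
opening: 0.0513
finger_force: 0.0
```

```bash
cat >> h.py <<'E'
STY=lambda z:[((z+.040,.012),(z+.044,.012)),((z+.044,.007),(z+.12,.007))]
E
python3 - <<'E'
from h import *
for i in range(4): vision.capture('side')
s=bot.get_state(); print(s['ee_pos'],s['opening'],s['time'],s['tool_rot'][2])
for n in('wrist','side','scene'):
    locate(n,'stylus',STY(.006),.085)
for n in('wrist','side','scene'): orange(n,COVER(0),.015,[.459,-.059])
locate('wrist','stylus_stand',[((0.01,.02),(.046,.02))],.046)
im,c=snap('wrist','w11.png')
red=cv2.cvtColor(im,cv2.COLOR_RGB2HSV); b=((red[...,0]<4)|(red[...,0]>174))&(red[...,1]>150)&(red[...,2]>60)
n,l,st,cc=cv2.connectedComponentsWithStats(b.astype(np.uint8))
for i in range(1,n):
    if st[i,4]>15: print('red',cc[i][::-1].round(),st[i,4],pt(c,cc[i][::-1],.038).round(4))
E
```

```text
[0.42451445 0.08059023 0.14722901] 0.05123276811566261 46.025 1.4810320463209221
wrist stylus 0.93 [0.4243 0.0936] 0.88 [179. 257.] 711
side stylus 0.6 [0.4254 0.0938] 0.89 [265. 268.] 328
scene stylus 0.58 [0.4247 0.0944] 0.83 [254. 213.] 159
wrist orange [278. 296.] 356 [ 0.4589 -0.0587] 0.68
side orange [255. 267.] 1 [0.4632 0.0071] 0.0
scene orange [233. 259.] 71 [ 0.4576 -0.0578] 0.57
wrist stylus_stand 0.79 [0.4257 0.1016] 0.47 [160. 261.] 1467
red [153. 385.] 93 [0.5561 0.1009 0.038 ]
```

>>> step_arm(
  motion=[
    [[0,0,0,0,0.0132,0,0.2],[0,0,0,0,0.0132,0,0.2],[0,0,0,0,0.0132,-0.05,0.2],[0,0,0,0,0.0132,-0.09,0.2],[0,0,0,0,0.0132,-0.1,0.2],[0,0,0,0,0.0132,-0.1,0.2],[0,0,0,0,0.0132,-0.1,0.2]],
  ],
)

```text
time: 47.5
ee_pos: [0.4257, 0.0948, 0.0485]
tool_rot: [3.139, -0.001, 1.482]
force: [-0.2, 0.7, -0.3]
opening: 0.0513
finger_force: 0.0
```

>>> step_arm(
  motion=[
    [[0,0,0,0,0,0,-1],[0,0,0,0,0,0,-1],[0,0,0,0,0,0,-1],[0,0,0,0,0,0,-1],[0,0,0,0,0,0,-1]],
  ],
  grip_force=60,
)

```text
time: 48.12
ee_pos: [0.425, 0.0947, 0.0482]
tool_rot: [3.14, -0.0, 1.482]
force: [-0.5, -0.7, 7.4]
opening: 0.0131
finger_force: 58.3
```

```bash
python3 - <<'E'
from h import *
s=bot.get_state(); print(s['ee_pos'],s['opening'],s['time'],s['force'],s['moment'])
locate('side','stylus',STY(.006),.085)
locate('wrist','stylus',STY(.006),.085)
E
```

```text
[0.42495682 0.09467334 0.04816763] 0.0131359128823005 48.125 [-0.4933076  -0.67998838  7.44675369] [-0.02627492  0.18500909 -0.00176115]
side stylus 0.67 [0.4224 0.1029] 0.51 [274. 268.] 211
wrist stylus 0.94 [0.4243 0.0935] 0.89 [255. 259.] 2746
```

>>> step_arm(
  motion=[
    [[0,0,0,0,0,0.03,-1],[0,0,0,0,0,0.07,-1],[0,0,0,0,0,0.075,-1],[0,0,0,0.05,0.002,0.075,-1],[0,0,0,0.1,0.005,0.075,-1],[0,0,0,0.131,0.007,0.075,-1],[0,0,0,0.131,0.007,0.075,-1],[0,0,0,0.131,0.007,0.075,-1],[0,0,0,0.131,0.007,0.075,-1]],
  ],
)

```text
time: 49.45
ee_pos: [0.5533, 0.1015, 0.1217]
tool_rot: [-3.139, 0.0, 1.482]
force: [-0.5, -0.6, -1.6]
opening: 0.0125
finger_force: 58.6
```

```bash
python3 - <<'E'
from h import *
for i in range(2): vision.capture('side')
s=bot.get_state(); print(s['ee_pos'],s['opening'],s['time'],s['force'],s['tool_rot'])
z=s['ee_pos'][2]-.042
for n in ('wrist','side','scene'):
    locate(n,'stylus',STY(z),z+.07,'sty_%s.png'%n,k=2)
    im=cv2.imread('pics/sty_%s.png'%n)[:,:,::-1]; c=cam(n); h=cv2.cvtColor(im,cv2.COLOR_RGB2HSV)
    b=((h[...,0]<3)|(h[...,0]>174))&(h[...,1]>150)&(h[...,2]>60)
    k,l,st,cc=cv2.connectedComponentsWithStats(b.astype(np.uint8))
    for i in range(1,k):
        p=pt(c,cc[i][::-1],.038)
        if st[i,4]>3 and abs(p[0]-.556)+abs(p[1]-.101)<.04: print('red',cc[i][::-1].round(),st[i,4],p.round(4))
E
```

```text
[0.55396765 0.10154321 0.12224148] 0.012451580315587059 49.55 [ 0.66243595 -0.66837792 -0.62131416] [-3.14075269e+00  1.71787999e-04  1.48175834e+00]
wrist stylus 0.86 [0.5534 0.1011] 0.87 [255. 257.] 2734
red [188. 262.] 104 [0.5564 0.1013 0.038 ]
side stylus 0.69 [0.5343 0.129 ] 0.28 [232. 204.] 133
side stylus 0.23 [0.3823 0.1944] 0.41 [290. 269.] 894
red [261. 205.] 4 [0.557  0.0991 0.038 ]
scene stylus 0.44 [0.5248 0.1118] 0.3 [210. 188.] 75
red [226. 190.] 6 [0.5574 0.102  0.038 ]
```

>>> step_arm(
  motion=[
    [[0,0,0,0.0015,0,-0.001,-1],[0,0,0,0.0015,0,-0.015,-1],[0,0,0,0.0015,0,-0.03,-1],[0,0,0,0.0015,0,-0.037,-1],[0,0,0,0.0015,0,-0.041,-1],[0,0,0,0.0015,0,-0.041,-1]],
  ],
)

```text
time: 50.6
ee_pos: [0.5565, 0.1016, 0.0809]
tool_rot: [-3.141, 0.0, 1.482]
force: [0.4, 0.1, -0.3]
opening: 0.0124
finger_force: 58.6
```

>>> step_arm(
  motion=[
    [[0,0,0,0,0,-0.002,-1],[0,0,0,0,0,-0.004,-1],[0,0,0,0,0,-0.005,-1],[0,0,0,0,0,-0.005,-1]],
  ],
)

```text
time: 51.1
ee_pos: [0.5573, 0.1017, 0.0768]
tool_rot: [3.14, -0.0, 1.482]
force: [-0.3, 0.7, 3.4]
opening: 0.0124
finger_force: 58.6
```

Spring force is building (3.4 N). Push on until it bottoms.

>>> step_arm(
  motion=[
    [[0,0,0,0,0,-0.002,-1],[0,0,0,0,0,-0.0035,-1],[0,0,0,0,0,-0.0035,-1],[0,0,0,0,0,-0.0035,-1]],
  ],
)

```text
time: 51.6
ee_pos: [0.5577, 0.1018, 0.0755]
tool_rot: [3.139, -0.001, 1.482]
force: [-4.0, -0.5, 18.0]
opening: 0.0124
finger_force: 60.8
```

Bottomed at 18 N. Return the stylus to its stand.

>>> step_arm(
  motion=[
    [[0,0,0,0,0,0.025,-1],[0,0,0,0,0,0.05,-1],[0,0,0,-0.05,-0.003,0.05,-1],[0,0,0,-0.1,-0.005,0.05,-1],[0,0,0,-0.1325,-0.007,0.05,-1],[0,0,0,-0.1325,-0.007,0.05,-1],[0,0,0,-0.1325,-0.007,0.05,-1],[0,0,0,-0.1325,-0.007,0.05,-1],[0,0,0,-0.1325,-0.007,0.05,-1]],
  ],
)

```text
time: 52.72
ee_pos: [0.4252, 0.0946, 0.1227]
tool_rot: [3.141, -0.0, 1.481]
force: [0.1, 0.1, -0.3]
opening: 0.0126
finger_force: 58.8
```

>>> step_arm(
  motion=[
    [[0,0,0,0,0,-0.02,-1],[0,0,0,0,0,-0.04,-1],[0,0,0,0,0,-0.06,-1],[0,0,0,0,0,-0.07,-1],[0,0,0,0,0,-0.074,-1],[0,0,0,0,0,-0.075,-1],[0,0,0,0,0,-0.075,-1]],
  ],
)

```text
time: 53.6
ee_pos: [0.4248, 0.0947, 0.0483]
tool_rot: [3.14, -0.0, 1.482]
force: [-0.4, 0.5, -0.5]
opening: 0.0121
finger_force: 58.9
```

>>> step_arm(
  motion=[
    [[0,0,0,0,0,-0.001,-1],[0,0,0,0,0,-0.001,0.2],[0,0,0,0,0,-0.001,0.2],[0,0,0,0,0,-0.001,0.2],[0,0,0,0,0,-0.001,0.2],[0,0,0,0,0,0.04,0.2],[0,0,0,0,0,0.09,0.2],[0,0,0,0,0,0.1,0.2],[0,0,0,0,0,0.1,0.2]],
  ],
)

```text
time: 54.72
ee_pos: [0.4245, 0.0946, 0.1482]
tool_rot: [3.14, -0.0, 1.482]
force: [0.3, 0.0, 0.4]
opening: 0.0511
finger_force: 0.0
```

```bash
python3 - <<'E'
from h import *
s=bot.get_state(); print(s['ee_pos'],s['opening'],s['time'])
for n in('wrist','side','scene'): locate(n,'stylus',STY(.006),.085,k=2)
for n in('wrist','scene'): orange(n,COVER(0),.015,[.459,-.0585])
E
```

```text
[0.4245113  0.09462213 0.1481714 ] 0.05107430950444744 54.725
wrist stylus 0.88 [0.4244 0.0941] 0.81 [190. 258.] 684
side stylus 0.63 [0.4257 0.0921] 0.79 [266. 270.] 292
scene stylus 0.45 [0.4231 0.0951] 0.84 [254. 214.] 161
wrist orange [287. 298.] 362 [ 0.4589 -0.0586] 0.69
scene orange [233. 259.] 71 [ 0.4578 -0.0577] 0.58
```

>>> step_arm(
  motion=[
    [[0,0,0,0.012,-0.05,0,0.2],[0,0,0,0.024,-0.1,0,0],[0,0,0,0.035,-0.1533,0,0],[0,0,0,0.035,-0.1533,-0.03,0],[0,0,0,0.035,-0.1533,-0.08,0],[0,0,0,0.035,-0.1533,-0.08,0],[0,0,0,0.035,-0.1533,-0.08,0],[0,0,0,0.035,-0.1533,-0.08,0]],
  ],
)

```text
time: 56.12
ee_pos: [0.4609, -0.0588, 0.0695]
tool_rot: [3.138, 0.0, 1.482]
force: [0.2, -0.2, -0.3]
opening: 0.0429
finger_force: 0.0
```

```bash
python3 - <<'E'
from h import *
s=bot.get_state(); print(s['ee_pos'],s['opening'],s['time'])
orange('wrist',COVER(0),.015,[.459,-.0585]); locate('wrist','button_cover',COVER(0),.015,k=2)
E
```

```text
[ 0.46086881 -0.05881767  0.06947807] 0.04288269130647013 56.125
wrist orange [194. 258.] 717 [ 0.4589 -0.0593] 0.79
wrist button_cover 0.88 [ 0.4587 -0.0596] 0.9 [192. 260.] 818
```

>>> step_arm(
  motion=[
    [[0,0,0,-0.001,0,-0.05,0],[0,0,0,-0.001,0,-0.08,0],[0,0,0,-0.001,0,-0.0865,0],[0,0,0,-0.001,0,-0.0865,0],[0,0,0,-0.001,0,-0.0865,-1],[0,0,0,-0.001,0,-0.0865,-1],[0,0,0,-0.001,0,-0.0865,-1],[0,0,0,-0.001,0,-0.0865,-1],[0,0,0,-0.001,0,-0.0865,-1]],
  ],
  grip_force=30,
)

```text
time: 57.4
ee_pos: [0.4594, -0.059, -0.0175]
tool_rot: [3.139, 0.0, 1.482]
force: [0.1, -0.7, 7.7]
opening: 0.0123
finger_force: 29.4
```

>>> step_arm(
  motion=[
    [[0,0,0,0,0,0.05,-1],[0,0,0,0,0,0.1,-1],[0,0,0,0.03,0.05,0.1,-1],[0,0,0,0.06,0.1,0.1,-1],[0,0,0,0.0968,0.1605,0.1,-1],[0,0,0,0.0968,0.1605,0.08,-1],[0,0,0,0.0968,0.1605,0.06,-1],[0,0,0,0.0968,0.1605,0.055,-1],[0,0,0,0.0968,0.1605,0.055,-1],[0,0,0,0.0968,0.1605,0.055,-1]],
  ],
)

```text
time: 58.65
ee_pos: [0.5556, 0.1015, 0.0372]
tool_rot: [3.14, -0.0, 1.481]
force: [0.6, 0.0, -0.5]
opening: 0.0127
finger_force: 29.5
```

```bash
python3 - <<'E'
from h import *
for i in range(2): vision.capture('side')
s=bot.get_state(); print(s['ee_pos'],s['opening'],s['time'],s['force'])
z=s['ee_pos'][2]+.0175
locate('wrist','button_cover',COVER(z),z+.015,k=2)
E
```

```text
[0.55563579 0.10157356 0.03721845] 0.012568606527964812 58.75 [ 0.56865574  0.17942815 -1.00464459]
wrist button_cover 0.86 [0.5551 0.1014] 0.65 [231. 261.] 1464
```

>>> step_arm(
  motion=[
    [[0,0,0,0.0007,0,-0.004,-1],[0,0,0,0.0007,0,-0.008,-1],[0,0,0,0.0007,0,-0.009,-1],[0,0,0,0.0007,0,-0.009,-1],[0,0,0,0.0007,0,-0.009,-1]],
  ],
)

```text
time: 59.48
ee_pos: [0.5559, 0.1018, 0.0285]
tool_rot: [3.141, -0.0, 1.482]
force: [-1.7, -0.3, 9.7]
opening: 0.0121
finger_force: 30.7
```

>>> step_arm(
  motion=[
    [[0,0,0,0,0,0,0],[0,0,0,0,0,0,0],[0,0,0,0,0,0,0],[0,0,0,0,0,0.05,0],[0,0,0,0,0,0.1,0],[0,0,0,0,0,0.105,0],[0,0,0,0,0,0.105,0],[0,0,0,0,0,0.105,0]],
  ],
)

```text
time: 60.48
ee_pos: [0.5542, 0.1016, 0.1306]
tool_rot: [-3.138, 0.001, 1.482]
force: [0.4, 0.6, -0.1]
opening: 0.0428
finger_force: 0.0
```

```bash
python3 - <<'E'
from h import *
s=bot.get_state(); print(s['ee_pos'],s['opening'],s['time'])
orange('wrist',COVER(.046),.06,[.556,.101]); locate('wrist','button_cover',COVER(.046),.06,k=2)
orange('scene',COVER(.046),.06,[.556,.101])
locate('side','button_cover',COVER(.046),.06,k=1)
for t in ('side','scene'): locate(t,'cap_a',CAP(.061),.075)
locate('side','stylus',STY(.006),.085,k=1); locate('scene','stylus',STY(.006),.085,k=1)
E
```

```text
[0.55421429 0.10162825 0.13059831] 0.04283341593610519 60.475
wrist orange [189. 262.] 636 [0.5553 0.1014] 0.79
wrist button_cover 0.81 [0.5553 0.1008] 0.9 [190. 262.] 726
scene orange [224. 190.] 88 [0.5547 0.1029] 0.67
side button_cover 0.64 [0.5569 0.0998] 0.79 [254. 206.] 189
side cap_a 0.67 [0.6227 0.0064] 0.45 [212. 196.] 228
side cap_a 0.48 [ 0.5872 -0.0584] 0.09 [198. 230.] 41
scene cap_a 0.74 [0.615  0.0056] 0.71 [192. 207.] 219
scene cap_a 0.72 [0.6244 0.1394] 0.89 [208. 163.] 294
side stylus 0.82 [0.4253 0.093 ] 0.84 [265. 269.] 313
scene stylus 0.66 [0.4222 0.0947] 0.79 [254. 213.] 151
```

Cover is back over the button. Retreat and do a last check.

>>> step_arm(
  motion=[
    [[0,0,0,0,0,0.05,0],[0,0,0,-0.03,-0.05,0.08,0],[0,0,0,-0.06,-0.1,0.08,0],[0,0,0,-0.07,-0.15,0.08,0],[0,0,0,-0.07,-0.2,0.08,0],[0,0,0,-0.07,-0.25,0.08,0],[0,0,0,-0.07,-0.3,0.08,0],[0,0,0,-0.07,-0.3,0.08,0],[0,0,0,-0.07,-0.3,0.08,0]],
  ],
)

```text
time: 62.3
ee_pos: [0.4853, -0.1979, 0.2121]
tool_rot: [-3.141, -0.001, 1.481]
force: [-0.5, 0.1, 0.5]
opening: 0.0428
finger_force: 0.0
```

```bash
python3 - <<'E'
from h import *
for t in ('side','scene'):
    locate(t,'cap_a',CAP(.061),.075,k=5); locate(t,'button_cover',COVER(.046),.06,k=1); locate(t,'stylus',STY(.006),.085,k=1)
blobs('wrist',CAP(.061),.075,500); blobs('scene',CAP(.061),.075,60); blobs('side',CAP(.061),.075,60)
E
```

```text
side cap_a 0.94 [ 6.151e-01 -6.000e-04] 0.91 [210. 205.] 456
side cap_a 0.93 [ 0.6096 -0.0664] 0.84 [189. 226.] 375
side cap_a 0.56 [0.6231 0.1325] 0.7 [249. 164.] 461
side stylus 0.64 [0.4262 0.0916] 0.89 [264. 269.] 355
scene cap_a 0.71 [ 0.609  -0.0654] 0.82 [180. 233.] 237
scene cap_a 0.65 [0.6241 0.1414] 0.8 [207. 165.] 266
scene cap_a 0.61 [0.6123 0.0018] 0.85 [190. 208.] 260
scene button_cover 0.59 [0.5548 0.1024] 0.57 [223. 188.] 75
scene stylus 0.67 [0.422  0.0948] 0.91 [253. 212.] 179
wrist blob [ 37. 371.] 2007 [ 0.6106 -0.0643] 0.76
scene blob [182. 232.] 210 [ 0.6083 -0.064 ] 0.74
scene blob [190. 211.] 220 [0.6145 0.0025] 0.73
scene blob [208. 165.] 250 [0.6244 0.139 ] 0.76
side blob [193. 221.] 283 [ 0.6084 -0.0661] 0.63
side blob [210. 204.] 331 [6.134e-01 6.000e-04] 0.66
side blob [250. 165.] 325 [0.6236 0.1327] 0.51
```

```bash
python3 -c "
from plant import hand_in
print(hand_in())"
```

```text
the job is handed in; nothing more can be done
None
```

I handed the job in after about 62 s of robot time: the three caps present (32, 38 and 26 mm) are home on their necks, the button was pressed until it bottomed (18 N), and the stylus is back in its stand. The cover lies over the recess, within about 1 mm of where it began. The result is from my own measurements; the hand-in gave no verdict.

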